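Wedge the doming block into the bench's wedge vice

TASK

One of the closed wooden boxes holds the steel doming block and the others are empty: heft them one at a time, lifting each clear of the bench, until you have had the heavy one in hand, and do not open the empty ones. Set the block from it in the seat of the wedge vice, slide the loose wedge in beside it, thin end first, and tap the wedge with the mallet until it locks tight and keeps the jaw's cork squeezed. Finish with the lid back on the emptied box, all boxes closed and upright on the bench, the mallet laid down, and the other bench things left where they are.

Things in the scene. Friction and masses are not known exactly. Their poses are not given: they have to be found in the camera images.
- box_1: Wooden box, one of up to four identical ones, 116 (x) x 64 (y) x 58 mm high without its lid, walls and floor 4 mm. Origin: centre of its underside, x along its length, z up. 0.14 to 0.20 kg empty, 0.5 to 0.65 kg more with the block. Grip it across its 64 mm width, below the rim. May be absent (None).
- top_1 (a point): Lift-off lid of box_1, 0.05 kg: plate 114 x 62 x 6 mm, a plug 100 x 48 x 8 mm under it that drops into the mouth (108 x 56) with 4 mm play each way. On top along x a bar handle 50 long, 14 wide, 24 mm high. This point: centre of the plate's underside (58 mm above the box's origin when closed; 8 mm up when laid on the bench on its plug); x along its length, z up.
- core_1 (a point): If box_1 holds the steel doming block: the middle of the block's top. If not: the empty point where that would be (50 mm above the box's origin). Block 44 (x) x 40 (y) x 46 mm high, 0.52 to 0.64 kg, on the box's floor, x along the box, between two cross ribs 4 mm high, 5 mm thick, 48 mm apart. Fingers have room at its x ends (30 mm), not at its y sides (8 mm).
- box_2: As box_1. May be absent (None).
- top_2 (a point): Lid of box_2, as top_1.
- core_2 (a point): As core_1, for box_2.
- box_3: As box_1. May be absent (None).
- top_3 (a point): Lid of box_3, as top_1.
- core_3 (a point): As core_1, for box_3.
- box_4: As box_1. May be absent (None).
- top_4 (a point): Lid of box_4, as top_1.
- core_4 (a point): As core_1, for box_4.
- vice: Wedge vice, fixed to the bench: plywood board 195 x 158 x 18 mm, from x = -100 to +95 and y = -98 to +60 mm of its origin, which is on the bench under seat; x runs along the vice away from the robot, z up, yaw up to 0.25 rad either way. On it a jaw lined with cork (+y), a slanted cleat (-y) and a small end stop (+x), all 15 mm high.
- seat (a point): Seat on the board's top, 18 mm above the bench, under the middle of a seated block; axes of the vice. Cork face: y = +20 mm, x from -88 to +22. End stop: x = +22 mm, only for y over +12, so that a finger fits beside it. Set the block down with its x (44 mm) along the seat's x; 2 or 3 mm short of cork and stop will do: the wedge pushes it over, and it need not touch the stop.
- slot (a point): Middle of the slanted cleat's face, on the board's top; axes of the vice. In the seat's frame this face runs straight from (-43, -46) to (+46, -35) mm, so that the slot between it and the block's -y face narrows 1 in 8 towards +x. The wedge goes in from the -x end and lies on the board.
- pad (a joint): How far the cork of the jaw is squeezed (m): 0 free, 0.005 at most, 4 N per mm. Tight means that it stays squeezed by more than 1 mm when the wedge is let go; aim for 2 mm, which takes taps of 10 to 20 N along x on the wedge's thick end. A tight wedge holds by friction and eases by only about a tenth of a mm in half a minute.
- wedge: Loose dark wooden wedge lying on the bench: 110 long (x), 28 high, 32 mm wide at the thick end (x = -55), 18 at the thin end (x = +55), 0.05 kg. Origin: underside, mid-length. Side y = +12.6 mm is straight and goes to the block; the other slants. In the seat's frame it is snug at about x = -34, y = -33 mm; each 8 mm more squeezes the cork 1 mm. Grip it across, near the thick end.
- mallet: Wooden mallet, 0.22 kg, lying on the bench. Head a block 70 mm along x (its striking faces are at x = -35 and +35 mm, bound with brass) x 44 x 44 mm; round handle 18 mm in diameter, 150 mm long, out of the middle of the head's -y side, its axis 22 mm above the bench. Origin: underside of the head's middle. Grip the handle close to the head (about y = -38 mm), closing along x.
- charcoal: Loose black charcoal block 110 x 65 x 32 mm, a bystander: leave it alone. Origin: middle of its underside.
- solder_board: Loose honeycomb soldering board 100 x 75 x 14 mm, a bystander: leave it alone. Origin: middle of its underside.
- mandrel: Loose steel ring mandrel, 260 mm long, 25 mm thick, lying, a bystander: leave it alone. Origin: middle of its underside.
- flux_jar: Loose white jar, 56 mm across, 62 mm high, a bystander: leave it alone. Origin: middle of its underside.
- dish: Loose white dish, 80 mm across, 22 mm high, a bystander: leave it alone. Origin: middle of its underside.
- tweezers: Loose steel tweezers, 150 mm long, lying, a bystander: leave it alone. Origin: middle of its underside.
There are look-alikes about, which are no part of the job. Several things have the shape of the wedge; the one meant has the colours described above.

How it is judged:
By the outcome, as a careful person would: the job done as asked, in the order asked, and still so for the second after the job is handed in, with the robot touching nothing.
Of box_1, box_2, box_4 only 1 to 3 are there at a start; the rules pass over those that are not, and their reading is None.
At some moment in a run one of mallet, wedge may be knocked a few centimetres aside while the robot is not near it.
Once in a run the grip may slacken for a moment while it holds something.
It also fails if it takes over 210 s, if anything falls off the work surface, if the arm or the gripper's body presses on something with over 40 N, if the wrist force passes 120 N, or if a joint passes its speed limit or range.

ROBOT

A 6-joint arm with a two-finger parallel gripper is mounted at the origin on the work surface. World frame = base frame: x ahead of the robot, y to its left, z up, the work surface at z = 0. Lengths are in mm, angles in degrees, forces in N, time in s.
With the tool pointing down it reaches from about 350 to 850 mm from the base axis. Payload 8.1 kg.
Tool frame: the origin (TCP) lies midway between the tips of the shut fingers; the grasp point (between the pads) lies 19 mm behind it; z points along the fingers, x is the direction in which the jaws open and shut, and the axes are right-handed (so a half turn about z gives the same grasp; the last joint's range is limited). The gripper opens to 85 mm and grips with 20 to 120 N. Pads are 22 mm wide; open, the fingers measure 114 mm over their backs; the gripper's body (76 mm by 85 mm) begins 54 mm behind the grasp point. The pads swing forward as they close: fully open they stand 13 mm farther back than shut.
Start: joints at [-4.893, 7.471, 85.268, -0, 87.261, -4.893], TCP at [600.004, 0.022, 231.292] pointing down, gripper open.
Joint ranges: [-169.43, 169.43], [-51.17, 129.36], [1.28, 143.12], [-76.62, 256.62], [0, 156.53], [-152.29, 152.29]. Speed limits (degrees/s): [136.94, 136.94, 159.86, 180, 180, 180].

INTERFACE

Orientations are given as [roll, pitch, yaw] about the fixed x, y, z axes, in that order (R = Rz(yaw) Ry(pitch) Rx(roll)).
In Python, from bench import monitor, cams, r gives the robot as it stands.
- The arm moves only by the tool jog_arm, never from a script. Its arguments are lists of equal length, an entry for each row: "offset": the shift along the tool's x, y, z in mm, a list of three; "delta_rot": the turn, a rotation vector about the tool's x, y, z in degrees, a list of three; "jaw": the opening in per cent of the stroke, from 0 (shut) to 100 (fully open). In form: {"offset": [[x, y, z], ...], "delta_rot": [[rx, ry, rz], ...], "jaw": [jaw, ...]}. A call has 1 to 20 rows; each row shifts and turns the pose as measured when the row begins, along the tool's axes as they then stand; what a row does not reach is not made up. A row lasts 1/10 s, in which the tool goes at most 50 mm and 8.59 degrees, less where a joint would pass 70% of its speed; a pose out of reach is approached as far as the arm can. A call is refused whole if a number of a shift passes 50 or a number of a turn 8.59, either way. A call with a gripper value outside its range is refused whole. The fingers move at their own pace and stop on an object; "newtons" is the grip in N (left out, the last holds). Time passes only in rows, so rows that do not move let the fingers close. It gives the time, the measured TCP pose, the force and the opening at its end, in the units of the state.
- monitor.sense(): the state, without advancing time (a new reading comes with each control period).
- cams.snapshot(name): name is "scene" or "side" or "wrist"; returns (picture, depth): 384x512x3 uint8, red, green, blue; 384x512 float32, mm along the optical axis (not along the pixel's ray), 0 where there is no reading.
- cams.camera_model(name): a dict with "K" (3x3 intrinsics, pixels), "k1" (the pictures are not rectified: a ray, as slopes to the right and down, at radius r is drawn at 1 + k1 r^2 times it, then the intrinsics apply), "camera_from_world" (4x4, takes a point from world to camera coordinates). Camera axes: x right, y down, z forward; pixel columns grow to the right and rows downward; lengths in mm; the calibration is good to about 2 mm. A picture is of the moment at which its call begins: read the wrist's pose just before it. camera_model takes no time and is no camera call; for the wrist camera it gives the pose at the moment of the call.
- r.hand_in(): hands the job in, once; it reports no verdict.
The state is a dict: "time": time; "joint_pos": joint angles; "qd": joint speeds; "joint_efforts": joint torques, N m; "tool_pos": TCP position; "tcp_rot": TCP orientation; "ft_force": force on the tool from outside, world axes, zero at the start; "wrist_torque": the same for the moment, N m; "finger_gap": finger opening in mm.
Only numpy, scipy, OpenCV 4.12 (cv2) and the standard library are available. Lean on these libraries where they do the work, as an engineer would, in place of code of your own. Each camera call takes 0.05 s, during which the arm holds its last target.

## Working session

There is one attempt and no reset: what is moved stays moved. The work goes in short steps, Python scripts to look and compute and a tool call to move; the robot and the scene stay as the last step left them, time stands still between calls to the robot, and variables do not carry over. Pictures are saved under pics/ and viewed, and the job is handed in when it is done.

Besides the shell and the picture viewer there is one more tool, called after ">>>" as name(argument=value, ...) on one line, values as JSON. jog_arm: Moves the arm, as the interface text tells. Its arguments: {"type":"object","properties":{"offset":{"type":"array","items":{"type":"array","items":{"type":"number"}}},"delta_rot":{"type":"array","items":{"type":"array","items":{"type":"number"}}},"jaw":{"type":"array","items":{"type":"number"}},"newtons":{"type":"number"}},"required":["offset","delta_rot","jaw"]}

```bash
ls; mkdir -p pics
cat > h.py <<'E'
import numpy as np, cv2
from bench import monitor, cams, r
def snap(name, fn):
    m=cams.camera_model(name); p,d=cams.snapshot(name)
    cv2.imwrite('pics/'+fn+'.png', cv2.cvtColor(p,cv2.COLOR_RGB2BGR)); np.savez('pics/'+fn+'.npz',p=p,d=d,K=m['K'],k1=m['k1'],T=m['camera_from_world'])
    return p,d,m
def load(fn):
    z=np.load('pics/'+fn+'.npz'); return z['p'],z['d'],dict(K=z['K'],k1=float(z['k1']),camera_from_world=z['T'])
def ray(m,u,v):
    K=m['K']; xd=(u-K[0,2])/K[0,0]; yd=(v-K[1,2])/K[1,1]
    x,y=xd,yd
    for _ in range(20):
        s=1+m['k1']*(x*x+y*y); x,y=xd/s,yd/s
    return x,y
def world(m,d,u,v):
    x,y=ray(m,u,v); z=d[int(round(v)),int(round(u))]
    T=np.linalg.inv(m['camera_from_world']); return (T@np.array([x*z,y*z,z,1]))[:3]
def onplane(m,u,v,h):
    x,y=ray(m,u,v); T=np.linalg.inv(m['camera_from_world']); o=T[:3,3]; dd=T[:3,:3]@np.array([x,y,1]); return o+dd*(h-o[2])/dd[2]
def cloud(m,d):
    vv,uu=np.mgrid[0:d.shape[0],0:d.shape[1]]; x,y=ray(m,uu.astype(float),vv.astype(float))
    T=np.linalg.inv(m['camera_from_world']); P=np.stack([x*d,y*d,d,np.ones_like(d)],-1)@T.T
    P=P[...,:3]; P[d==0]=np.nan; return P
def proj(m,X):
    c=m['camera_from_world']@np.append(X,1); x,y=c[0]/c[2],c[1]/c[2]; s=1+m['k1']*(x*x+y*y); K=m['K']
    return K[0,0]*x*s+K[0,2],K[1,1]*y*s+K[1,2]
def crop(fn,out,u0,u1,v0,v1,f):
    i=cv2.imread('pics/'+fn+'.png')[v0:v1,u0:u1]; cv2.imwrite('pics/'+out+'.png',cv2.resize(i,None,fx=f,fy=f,interpolation=cv2.INTER_CUBIC))
E
python3 - <<'E'
from h import *
for n in ['scene','side','wrist']:
    p,d,m=snap(n,n+'0'); print(n,m['K'].round(1).tolist() if hasattr(m['K'],'round') else m['K'],m['k1'],np.linalg.inv(m['camera_from_world']).round(2).tolist())
print(monitor.sense())
E
```

```text
pics
scene [[363.8, 0.0, 257.4], [0.0, 363.8, 187.5], [0.0, 0.0, 1.0]] -0.0576546184074688 [[-0.01, 0.8, -0.6, 1098.48], [1.0, -0.01, -0.02, 53.79], [-0.02, -0.6, -0.8, 870.44], [0.0, 0.0, 0.0, 1.0]]
side [[441.1, 0.0, 256.4], [0.0, 441.1, 191.1], [0.0, 0.0, 1.0]] -0.037618244124158304 [[-0.86, -0.29, 0.43, -138.74], [-0.52, 0.44, -0.73, 1138.04], [0.02, -0.85, -0.53, 875.51], [0.0, 0.0, 0.0, 1.0]]
wrist [[280.6, 0.0, 256.6], [0.0, 280.6, 192.9], [0.0, 0.0, 1.0]] 0.0024360363543502912 [[1.0, 0.0, -0.0, 599.16], [-0.0, -0.95, -0.32, 80.72], [-0.0, 0.32, -0.95, 372.3], [0.0, 0.0, 0.0, 1.0]]
{'time': 0.15, 'joint_pos': array([-4.89103565e+00,  7.50721950e+00,  8.53152319e+01, -9.04954017e-04,
        8.72619079e+01, -4.89217874e+00]), 'qd': array([-0.00835773, -0.19532828, -0.28026772, -0.01127624,  0.00843025,
       -0.10779868]), 'joint_efforts': array([ 1.01583330e-03, -5.70061326e+01, -5.01160097e+01, -1.39109225e-04,
        9.69119486e-03, -7.10949371e-05]), 'tool_pos': array([5.99571239e+02, 7.44505964e-02, 2.30461294e+02]), 'tcp_rot': array([-1.79993706e+02,  8.41290647e-02,  1.19159999e-03]), 'ft_force': array([-0.05497044,  0.39868445,  0.34705688]), 'wrist_torque': array([ 0.01444811, -0.05245737, -0.0004644 ]), 'finger_gap': 85.4388549552667}
```

```bash
python3 -c "
import cv2
for n in ['scene0','side0','wrist0']:
    i=cv2.imread('pics/%s.png'%n); cv2.imwrite('pics/%s_b.png'%n,cv2.resize(i,(800,600),interpolation=cv2.INTER_CUBIC))"
```

```text
(no output)
```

View pics/scene0_b.png

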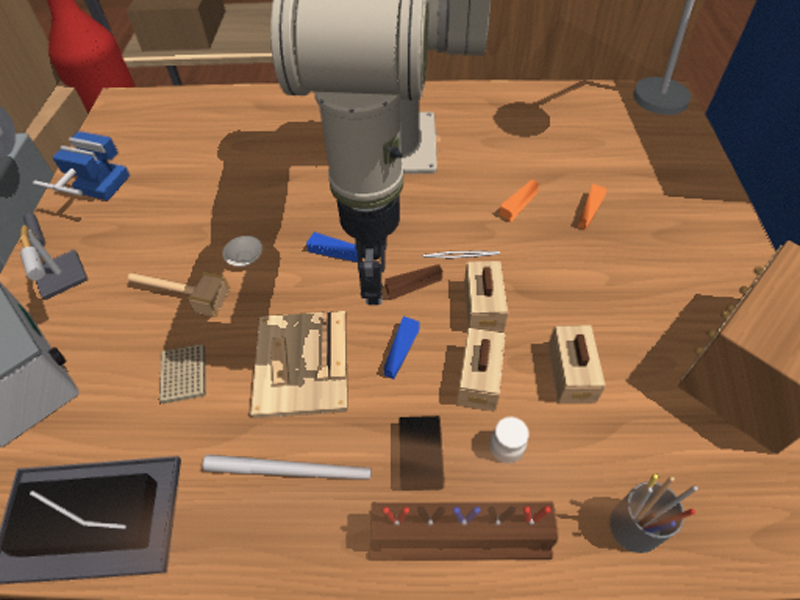

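View pics/side0_b.png

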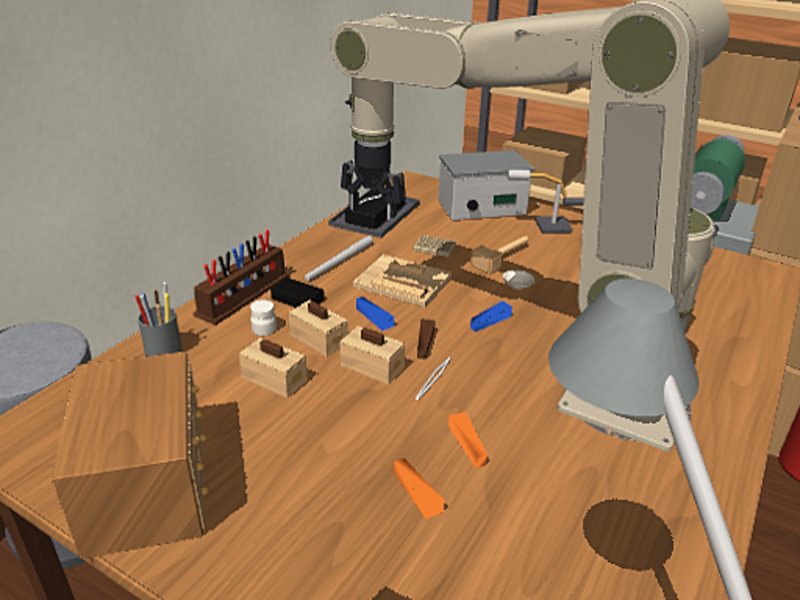

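View pics/wrist0_b.png

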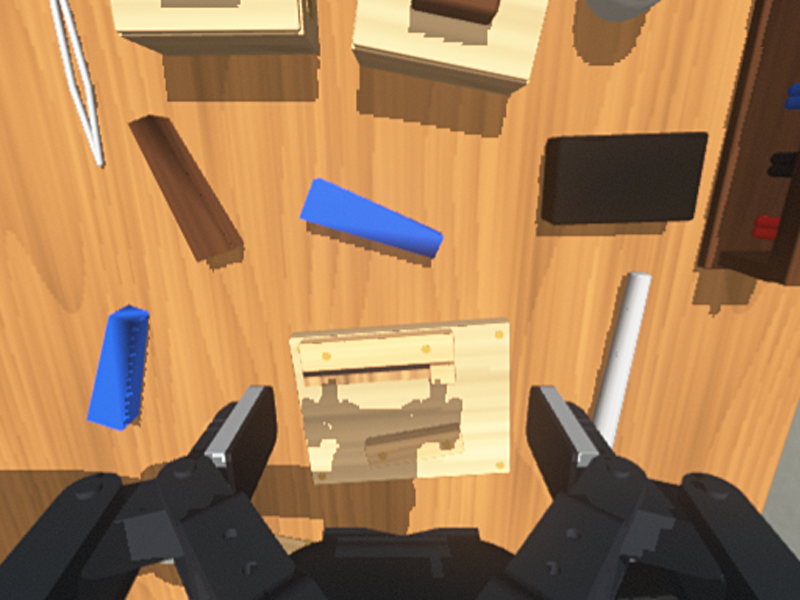

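Dark brown wedge at scene_b (412,282) is the only one dark wooden; blue (335,247),(402,347) and orange (518,200),(592,207) are look-alikes. Three boxes at (486,295), (482,367), (577,362); the mallet is at (205,292) and the vice at (300,365). Next I measure their poses.

```bash
cat > top.py <<'E'
from h import *
def bev(fns,out,x0,x1,y0,y1,res,z=None):
    W=int((y1-y0)/res);H=int((x1-x0)/res); im=np.zeros((H,W,3),np.uint8); hm=np.full((H,W),-1e9)
    for fn in fns:
        p,d,m=load(fn); P=cloud(m,d); 
        p2=cv2.resize(p,None,fx=1,fy=1)
        ok=np.isfinite(P[...,2])&(P[...,2]<130)
        X=P[ok];C=p[ok]
        r_=((x1-X[:,0])/res).astype(int); c_=((y1-X[:,1])/res).astype(int)
        g=(r_>=0)&(r_<H)&(c_>=0)&(c_<W)
        for a,b,zz,cc in zip(r_[g],c_[g],X[g,2],C[g]):
            if zz>hm[a,b]: hm[a,b]=zz; im[a,b]=cc
    cv2.imwrite('pics/'+out+'.png',im[...,::-1]); return im,hm
if __name__=='__main__':
    im,hm=bev(['scene0','side0'],'bev0',300,900,-400,400,2)
    b=np.clip(hm,0,90)/90*255
    cv2.imwrite('pics/bev0h.png',cv2.resize(cv2.applyColorMap(b.astype(np.uint8),cv2.COLORMAP_JET),(800,600),interpolation=cv2.INTER_NEAREST))
E
python3 top.py
python3 - <<'E'
from h import *
# boxes: lid plate top plane ~64
for fn in ['scene0','side0','wrist0']:
    p,d,m=load(fn);P=cloud(m,d)
    for lo,hi,name in [(58,70,'lid'),(80,95,'handle')]:
        mk=((P[...,2]>lo)&(P[...,2]<hi)&(P[...,0]>350)&(P[...,0]<850)&(P[...,1]<330)&(P[...,1]>-100)).astype(np.uint8)
        n,l,s,c=cv2.connectedComponentsWithStats(mk)
        for i in range(1,n):
            if s[i,4]>60:
                q=P[l==i]; rc=cv2.minAreaRect(q[:,:2].astype(np.float32)); print(fn,name,s[i,4],np.round(rc[0],1),np.round(rc[1],1),round(rc[2],1),np.round(np.median(q[:,2]),1),c[i].round())
E
```

```text
scene0 lid 646 [480.2 186.2] [117.2  61.8] 0.7 62.6 [311. 184.]
scene0 lid 500 [623.8 311.4] [ 36.8 117.5] 89.9 62.3 [364. 228.]
scene0 lid 856 [631.4 168.3] [ 63.4 116.1] 79.7 62.4 [309. 231.]
scene0 lid 283 [756.7 201.7] [45.  46.3] 42.2 60.2 [327. 276.]
scene0 handle 81 [481.  186.4] [48.9 14.3] 0.5 86.4 [312. 178.]
scene0 handle 87 [624.4 324.1] [11.7 49.2] 88.9 85.5 [372. 223.]
scene0 handle 101 [631.9 168.1] [14.  48.4] 80.2 86.0 [310. 225.]
side0 lid 97 [756.7 204.6] [47.3 51.7] 41.0 61.5 [167. 196.]
side0 lid 317 [630.7 170.6] [ 68.9 118.1] 82.5 63.7 [203. 204.]
side0 lid 378 [480.4 187.4] [117.5  69.1] 1.4 63.7 [238. 221.]
side0 lid 95 [591.6 313.5] [30.8 54.5] 89.8 63.8 [187. 228.]
side0 handle 66 [479. 187.] [20.4 49.9] 86.5 86.4 [238. 214.]
wrist0 lid 2535 [479.  161.1] [115.3  17.6] 0.3 63.5 [131.  10.]
wrist0 lid 4329 [626.6 156.8] [ 44.6 115. ] 80.3 63.2 [291.  22.]
wrist0 handle 386 [629.2 159.8] [ 6.9 47.5] 88.4 86.2 [298.   4.]
```

View pics/bev0h.png

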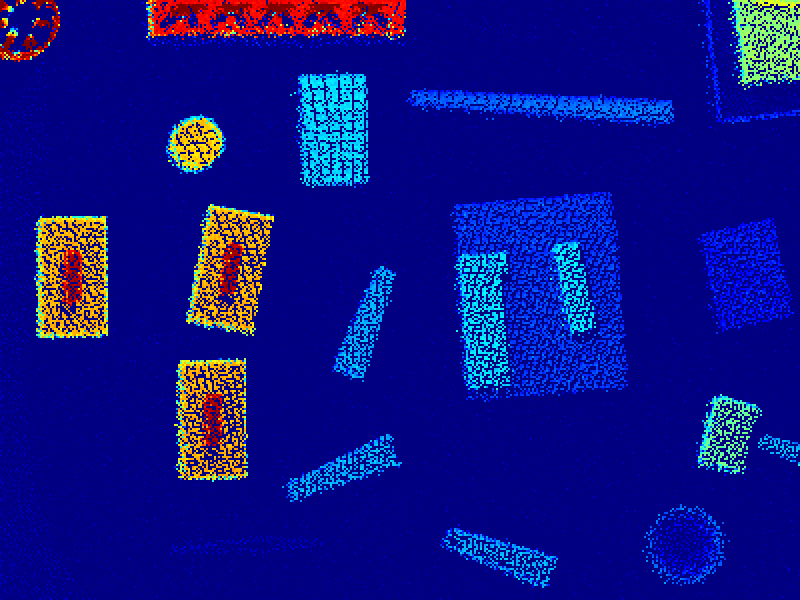

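```bash
cat >> h.py <<'E'
from scipy.spatial.transform import Rotation as Ro
def Rt(yaw): return Ro.from_euler('xyz',[180,0,yaw],degrees=True)
def cur():
    s=monitor.sense(); return s,np.array(s['tool_pos']),Ro.from_euler('xyz',s['tcp_rot'],degrees=True)
def need(xyz,yaw):
    s,p,R=cur(); w=np.array(xyz,float)-p
    rv=(R.inv()*Rt(yaw)).as_rotvec(degrees=True)
    print('t',round(s['time'],2),'pos',p.round(1),'rot',np.round(s['tcp_rot'],1),'F',np.round(s['ft_force'],1),'gap',round(s['finger_gap'],1))
    print(' turn(tool)',rv.round(2),' offset now',R.inv().apply(w).round(1),' offset after turn',Rt(yaw).inv().apply(w).round(1))
E
python3 - <<'E'
from h import *
need([631.5,168.3,180],79.7)
p,d,m=load('scene0');P=cloud(m,d)
mk=(P[...,2]>58)&(P[...,2]<95)&(P[...,0]>540)&(P[...,0]<700)&(P[...,1]>270)&(P[...,1]<380)
q=P[mk]; print(cv2.minAreaRect(q[:,:2].astype(np.float32)))
crop('wrist0','w0c',60,180,60,180,5)
# vice
for fn in ['scene0','side0','wrist0']:
    p,d,m=load(fn);P=cloud(m,d)
    for lo,hi in [(13,24),(29,37)]:
        mk=((P[...,2]>lo)&(P[...,2]<hi)&(P[...,0]>490)&(P[...,0]<720)&(P[...,1]<-40)&(P[...,1]>-240)).astype(np.uint8)
        n,l,s,c=cv2.connectedComponentsWithStats(mk)
        for i in range(1,n):
            if s[i,4]>80:
                q=P[l==i]; rc=cv2.minAreaRect(q[:,:2].astype(np.float32)); print(fn,lo,s[i,4],np.round(rc[0],1),np.round(rc[1],1),round(rc[2],1),np.median(q[:,2]).round(1))
E
```

```text
t 0.15 pos [5.996e+02 1.000e-01 2.305e+02] rot [-1.8e+02  1.0e-01  0.0e+00] F [-0.1  0.4  0.3] gap 85.4
 turn(tool) [-6.00e-02  7.00e-02 -7.97e+01]  offset now [  32.  -168.2   50.4]  offset after turn [171.2   1.3  50.5]
((623.6809692382812, 325.9348449707031), (117.86820983886719, 64.87791442871094), 1.0771729946136475)
scene0 13 2690 [ 603.7 -142. ] [197.3 159.5] 4.1 16.4
scene0 29 602 [580.1 -87.6] [133.2  45.2] 3.7 31.4
scene0 29 257 [ 613.  -175.2] [88.1 25.6] 11.3 31.5
side0 13 698 [ 603.1 -139.8] [199.  166.4] 4.4 17.9
side0 29 81 [ 611.4 -171.8] [89.3 32.6] 12.9 32.8
side0 29 215 [577.9 -81.6] [131.1  51.1] 2.5 32.3
wrist0 13 8704 [ 600.6 -142.5] [193.7 158.6] 4.5 17.0
wrist0 29 2788 [577.8 -87.9] [132.1  48.1] 3.3 32.0
wrist0 29 939 [ 609.6 -175.4] [89.9 25.7] 11.4 31.9
```

View pics/w0c.png

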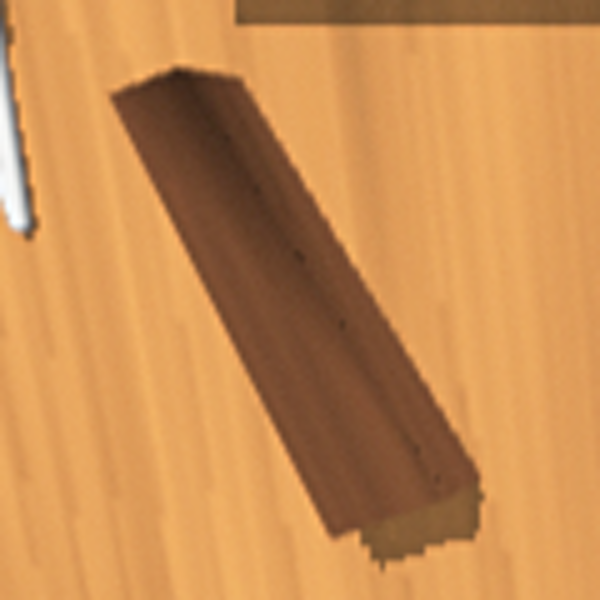

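>>> jog_arm(offset=[[0,0,0],[0,0,0],[0,0,0],[0,0,0],[0,0,0],[0,0,0],[0,0,0],[0,0,0],[0,0,0],[0,0,0],[43,0,12],[43,0,12],[43,0,12],[42,0,12],[0,0,0]], delta_rot=[[0,0,-8],[0,0,-8],[0,0,-8],[0,0,-8],[0,0,-8],[0,0,-8],[0,0,-8],[0,0,-8],[0,0,-8],[0,0,-8],[0,0,0],[0,0,0],[0,0,0],[0,0,0],[0,0,0]], jaw=[100,100,100,100,100,100,100,100,100,100,100,100,100,100,100], newtons=60)

```text
time: 1.65
tool_pos: [616.7, 173.5, 174.5]
tcp_rot: [-179.4, 0.1, 83.2]
ft_force: [0.1, -0.8, -0.9]
finger_gap: 85.7
```

```bash
python3 -c "
from h import *
need([631.5,168.3,23],79.7)"
```

```text
t 1.65 pos [616.7 173.5 174.5] rot [-1.794e+02  1.000e-01  8.320e+01] F [ 0.1 -0.8 -0.9] gap 85.7
 turn(tool) [-0.6   0.1   3.55]  offset now [ -3.2  16.9 151.3]  offset after turn [ -2.4  15.4 151.5]
```

>>> jog_arm(offset=[[-3,16,30],[0,0,40],[0,0,30],[0,0,0]], delta_rot=[[-0.6,0,3.5],[0,0,0],[0,0,0],[0,0,0]], jaw=[100,100,100,100])

```text
time: 2.05
tool_pos: [632.8, 169.6, 71.9]
tcp_rot: [179.9, 0.1, 79.8]
ft_force: [0.0, -0.3, -1.0]
finger_gap: 85.4
```

```bash
python3 -c "
from h import *
need([631.5,168.3,23],79.7)"
```

```text
t 2.05 pos [632.8 169.6  71.9] rot [1.799e+02 1.000e-01 7.980e+01] F [ 0.  -0.3 -1. ] gap 85.4
 turn(tool) [0.11 0.12 0.13]  offset now [-1.4 -1.2 48.9]  offset after turn [-1.5 -1.1 48.9]
```

>>> jog_arm(offset=[[-1.5,-1,25],[0,0,23],[0,0,0],[0,0,0],[0,0,0],[0,0,0],[0,0,0],[0,0,0],[0,0,0],[0,0,0]], delta_rot=[[0,0,0],[0,0,0],[0,0,0],[0,0,0],[0,0,0],[0,0,0],[0,0,0],[0,0,0],[0,0,0],[0,0,0]], jaw=[100,100,100,60,60,60,60,60,60,60])

```text
time: 3.05
tool_pos: [637.9, 167.2, 35.9]
tcp_rot: [179.2, -0.1, 79.8]
ft_force: [0.2, 1.0, -1.6]
finger_gap: 63.0
```

```bash
python3 -c "
from h import *
need([631.5,168.3,23],79.7)"
```

```text
t 3.05 pos [637.9 167.2  35.9] rot [ 1.792e+02 -1.000e-01  7.980e+01] F [ 0.2  1.  -1.6] gap 63.0
 turn(tool) [ 0.76 -0.08  0.07]  offset now [-0.1 -6.7 12.8]  offset after turn [-0.1 -6.5 12.9]
```

>>> jog_arm(offset=[[0,0,0],[0,0,0],[0,-6,8],[0,0,5],[0,0,0]], delta_rot=[[0,0,0],[0,0,0],[0.7,0,0],[0,0,0],[0,0,0]], jaw=[100,100,100,100,100])

```text
time: 3.55
tool_pos: [632.0, 168.6, 22.3]
tcp_rot: [180.0, -0.1, 79.8]
ft_force: [-1.2, 0.6, -0.0]
finger_gap: 85.0
```

```bash
python3 -c "
from h import *
need([631.5,168.3,23],79.7);s=monitor.sense();print(s['joint_pos'],s['qd'])"
```

```text
t 3.55 pos [632.  168.6  22.3] rot [ 1.80e+02 -1.00e-01  7.98e+01] F [-1.2  0.6 -0. ] gap 85.0
 turn(tool) [ 0.04 -0.1   0.07]  offset now [-0.3 -0.5 -0.7]  offset after turn [-0.3 -0.5 -0.7]
[ 1.03996511e+01  2.58438707e+01  8.60156495e+01  8.49297644e-02
  6.80640294e+01 -6.94026752e+01] [ 0.04591527  0.03089813  0.34734481  0.17751367  0.44389632 -0.04664279]
```

>>> jog_arm(offset=[[0,0,0],[0,0,0],[0,0,0],[0,0,0],[0,0,0],[0,0,0]], delta_rot=[[0,0,0],[0,0,0],[0,0,0],[0,0,0],[0,0,0],[0,0,0]], jaw=[55,55,55,55,55,55])

```text
time: 4.15
tool_pos: [631.7, 168.4, 21.9]
tcp_rot: [180.0, -0.1, 79.8]
ft_force: [-0.1, -0.2, -0.8]
finger_gap: 62.9
```

```bash
python3 -c "
from h import *
need([631.5,168.3,23],79.7)"
```

```text
t 4.15 pos [631.7 168.4  21.9] rot [ 1.80e+02 -1.00e-01  7.98e+01] F [-0.1 -0.2 -0.8] gap 62.9
 turn(tool) [ 0.   -0.08  0.07]  offset now [-0.2 -0.2 -1.1]  offset after turn [-0.2 -0.2 -1.1]
```

>>> jog_arm(offset=[[0,0,-10],[0,0,-20],[0,0,-20],[0,0,0],[0,0,0],[0,0,0]], delta_rot=[[0,0,0],[0,0,0],[0,0,0],[0,0,0],[0,0,0],[0,0,0]], jaw=[55,55,55,55,55,55])

```text
time: 4.75
tool_pos: [630.6, 168.2, 73.3]
tcp_rot: [-179.9, -0.0, 79.8]
ft_force: [0.5, 0.6, -2.8]
finger_gap: 63.3
```

```bash
python3 -c "
from h import *
p,d,m=snap('side','side1')
need([631.7,168.4,22.5],79.8)"
```

```text
t 4.8 pos [630.2 168.1  72.8] rot [-179.8   -0.    79.8] F [-0.3  0.1 -1.9] gap 63.4
 turn(tool) [-0.18 -0.01 -0.03]  offset now [ 0.5  1.6 50.3]  offset after turn [ 0.6  1.4 50.3]
```

View pics/side1.png

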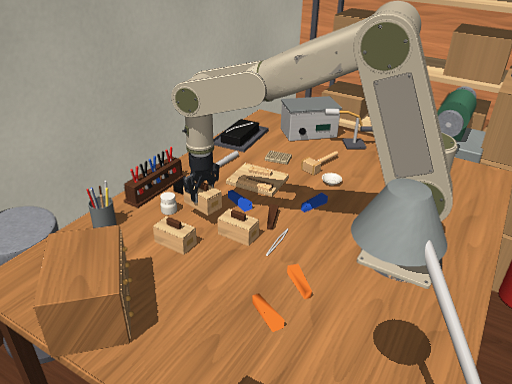

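The box at (205,200) is held in the air; about 2 N means it is empty. I set it back.

>>> jog_arm(offset=[[0,1.5,20],[0,0,20],[0,0,8],[0,0,1],[0,0,0]], delta_rot=[[0,0,0],[0,0,0],[0,0,0],[0,0,0],[0,0,0]], jaw=[55,55,55,55,55])

```text
time: 5.3
tool_pos: [631.6, 168.0, 22.0]
tcp_rot: [-179.8, -0.0, 79.8]
ft_force: [-0.2, -0.0, 0.3]
finger_gap: 63.2
```

```bash
python3 -c "
from h import *
need([631.7,168.4,22],79.8)"
```

```text
t 5.3 pos [631.6 168.   22. ] rot [-179.8   -0.    79.8] F [-0.2 -0.   0.3] gap 63.2
 turn(tool) [-0.19 -0.01 -0.03]  offset now [ 0.5 -0.   0. ]  offset after turn [ 0.5 -0.   0. ]
```

>>> jog_arm(offset=[[0,0,0],[0,0,0],[0,0,0],[0,0,-30],[0,0,-40],[0,0,-40],[0,0,0]], delta_rot=[[0,0,0],[0,0,0],[0,0,0],[0,0,0],[0,0,0],[0,0,-8],[0,0,-2]], jaw=[100,100,100,100,100,100,100])

```text
time: 6.0
tool_pos: [630.4, 167.6, 133.7]
tcp_rot: [-179.5, 0.0, 90.1]
ft_force: [0.4, -0.0, 2.0]
finger_gap: 85.2
```

```bash
python3 -c "
from h import *
snap('wrist','wrist1')
need([480.5,186.6,120],90.7)"
```

```text
t 6.05 pos [629.  167.3 130.7] rot [-179.3    0.    90.1] F [ 0.4 -0.5 -0.6] gap 85.5
 turn(tool) [-0.67  0.03 -0.65]  offset now [  19.4 -148.3   12.4]  offset after turn [  21.1 -148.2   10.7]
```

>>> jog_arm(offset=[[7,-49,0],[7,-49,4],[7,-49,4],[0,0,0],[0,0,0]], delta_rot=[[-0.6,0,-0.6],[0,0,0],[0,0,0],[0,0,0],[0,0,0]], jaw=[100,100,100,100,100])

```text
time: 6.55
tool_pos: [470.4, 185.3, 110.5]
tcp_rot: [-178.8, 0.3, 90.3]
ft_force: [0.3, 0.1, 0.4]
finger_gap: 85.5
```

```bash
python3 -c "
from h import *
need([480.5,186.6,22],90.7)"
```

```text
t 6.55 pos [470.4 185.3 110.5] rot [-178.8    0.3   90.3] F [0.3 0.1 0.4] gap 85.5
 turn(tool) [-1.17  0.31 -0.39]  offset now [ 1.8 11.9 88.3]  offset after turn [ 1.2 10.2 88.5]
```

View pics/wrist1.png

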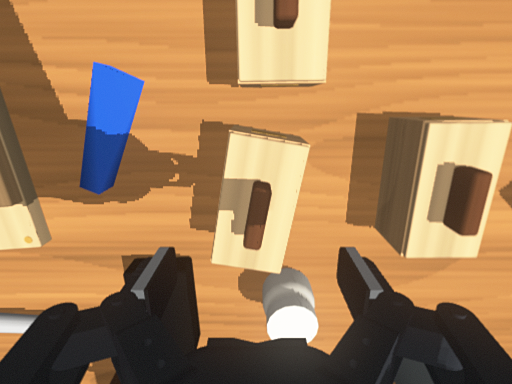

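>>> jog_arm(offset=[[1,10,10],[0,0,35],[0,0,30],[0,0,0],[0,0,0]], delta_rot=[[-1.2,0.3,-0.4],[0,0,0],[0,0,0],[0,0,0],[0,0,0]], jaw=[100,100,100,100,100])

```text
time: 7.05
tool_pos: [485.7, 186.6, 35.4]
tcp_rot: [179.6, -0.1, 90.5]
ft_force: [0.0, -0.0, -0.3]
finger_gap: 85.3
```

```bash
python3 -c "
from h import *
need([480.5,186.6,22],90.7)"
```

```text
t 7.05 pos [485.7 186.6  35.4] rot [ 1.796e+02 -1.000e-01  9.050e+01] F [ 0.  -0.  -0.3] gap 85.3
 turn(tool) [ 0.36 -0.06 -0.21]  offset now [ 0.  -5.3 13.3]  offset after turn [ 0.  -5.2 13.4]
```

>>> jog_arm(offset=[[0,-5,8],[0,0,5],[0,0,0],[0,0,0],[0,0,0],[0,0,0],[0,0,0],[0,0,0]], delta_rot=[[0.3,0,0],[0,0,0],[0,0,0],[0,0,0],[0,0,0],[0,0,0],[0,0,0],[0,0,0]], jaw=[100,100,100,55,55,55,55,55])

```text
time: 7.85
tool_pos: [484.4, 186.7, 26.5]
tcp_rot: [179.6, -0.1, 90.4]
ft_force: [0.5, -0.4, -1.7]
finger_gap: 63.1
```

```bash
python3 -c "
from h import *
need([480.5,186.6,22],90.7)"
```

```text
t 7.85 pos [484.4 186.7  26.5] rot [ 1.796e+02 -1.000e-01  9.040e+01] F [ 0.5 -0.4 -1.7] gap 63.1
 turn(tool) [ 0.41 -0.1  -0.26]  offset now [-0.1 -3.9  4.5]  offset after turn [-0.1 -3.9  4.5]
```

>>> jog_arm(offset=[[0,0,-10],[0,0,-20],[0,0,-20],[0,0,0],[0,0,0],[0,0,0]], delta_rot=[[0,0,0],[0,0,0],[0,0,0],[0,0,0],[0,0,0],[0,0,0]], jaw=[55,55,55,55,55,55])

```text
time: 8.45
tool_pos: [479.1, 185.8, 74.4]
tcp_rot: [-179.8, 0.0, 90.5]
ft_force: [-0.8, -0.1, -9.4]
finger_gap: 63.0
```

```bash
python3 -c "
from h import *
p,d,m=snap('side','side2');s=monitor.sense();print(s['ft_force'])
need([484.4,186.7,26.5],90.4)"
```

```text
[-0.15470199 -0.09545119 -7.5542368 ]
t 8.5 pos [478.6 185.7  73.9] rot [-179.8    0.    90.5] F [-0.2 -0.1 -7.6] gap 62.6
 turn(tool) [-0.23  0.04  0.06]  offset now [ 1.   6.  47.4]  offset after turn [ 1.   5.8 47.4]
```

View pics/side2.png

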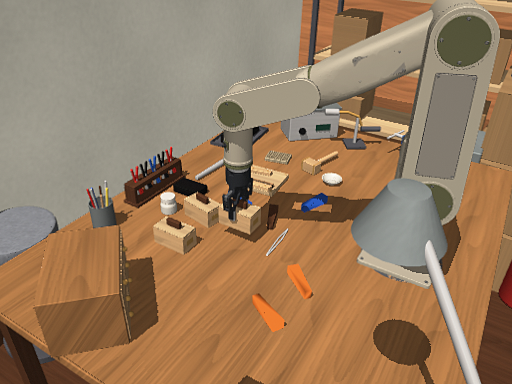

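Box A weighs about 7.6 N, so it holds the block. I set it down.

>>> jog_arm(offset=[[1,6,20],[0,0,18],[0,0,7],[0,0,1],[0,0,0]], delta_rot=[[0,0,0],[0,0,0],[0,0,0],[0,0,0],[0,0,0]], jaw=[55,55,55,55,55])

```text
time: 9.0
tool_pos: [484.1, 186.7, 26.7]
tcp_rot: [-179.7, 0.1, 90.5]
ft_force: [-0.0, 0.2, -8.3]
finger_gap: 63.0
```

```bash
python3 -c "
from h import *
need([484.4,186.7,26.3],90.4)"
```

```text
t 9.0 pos [484.1 186.7  26.7] rot [-1.797e+02  1.000e-01  9.050e+01] F [-0.   0.2 -8.3] gap 63.0
 turn(tool) [-0.34  0.05  0.08]  offset now [-0.   0.3  0.4]  offset after turn [-0.   0.3  0.4]
```

>>> jog_arm(offset=[[0,0,1],[0,0,1]], delta_rot=[[0,0,0],[0,0,0]], jaw=[55,55])

```text
time: 9.2
tool_pos: [484.0, 186.7, 26.4]
tcp_rot: [-179.6, 0.1, 90.5]
ft_force: [-8.4, -2.2, 9.7]
finger_gap: 62.9
```

>>> jog_arm(offset=[[0,0,0],[0,0,0],[0,0,0],[0,-3,-20],[0,0,-22],[0,0,0],[0,0,0]], delta_rot=[[0,0,0],[0,0,0],[0,0,0],[0,0,0],[0,0,0],[0,0,0],[0,0,0]], jaw=[100,100,100,100,100,50,50])

```text
time: 9.9
tool_pos: [484.0, 187.5, 71.7]
tcp_rot: [-179.9, -0.0, 90.5]
ft_force: [-0.3, -0.3, -0.5]
finger_gap: 59.5
```

```bash
python3 -c "
from h import *
snap('wrist','wrist3');snap('scene','scene3')
need([480.5,186.7,68],90.4)"
```

```text
t 10.0 pos [483.9 187.4  71.4] rot [-179.9   -0.    90.5] F [ 1.1  0.  -0. ] gap 44.1
 turn(tool) [-0.08 -0.01  0.08]  offset now [-0.7 -3.4  3.4]  offset after turn [-0.7 -3.4  3.4]
```

View pics/wrist3.png

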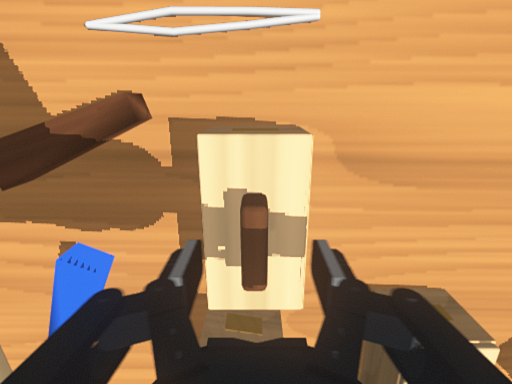

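View pics/scene3.png

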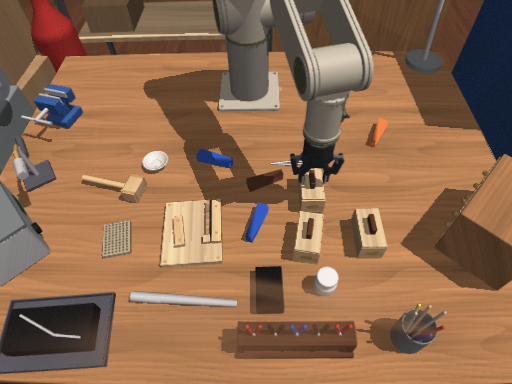

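```bash
python3 -c "
from h import *
for fn in ['wrist3','scene3']:
    p,d,m=load(fn);P=cloud(m,d)
    for lo,hi in [(58,70),(82,94)]:
        mk=((P[...,2]>lo)&(P[...,2]<hi)&(P[...,0]>410)&(P[...,0]<550)&(P[...,1]>140)&(P[...,1]<230)).astype(np.uint8)
        n,l,s,c=cv2.connectedComponentsWithStats(mk)
        for i in range(1,n):
            if s[i,4]>60:
                q=P[l==i]; rc=cv2.minAreaRect(q[:,:2].astype(np.float32)); print(fn,s[i,4],np.round(rc[0],1),np.round(rc[1],1),round(rc[2],1),np.median(q[:,2]).round(1),c[i].round())
"
```

```text
wrist3 16010 [475.7 185.6] [114.8  63.5] 0.5 63.1 [254. 213.]
wrist3 2326 [475.1 185.1] [50.4 14. ] 0.6 86.9 [254. 245.]
wrist3 464 [482.9 150.4] [22.7 14. ] 0.2 88.6 [191. 257.]
wrist3 460 [482.3 222.7] [23.2 13.8] 1.1 88.4 [322. 256.]
scene3 509 [482.4 187.3] [111.9  63.1] 1.0 62.6 [313. 187.]
scene3 78 [479.7 187.3] [14.2 49.5] 89.8 85.8 [312. 177.]
```

>>> jog_arm(offset=[[-1.3,-6,3],[0,0,0],[0,0,0],[0,0,0],[0,0,0],[0,0,0],[0,0,0]], delta_rot=[[0,0,0],[0,0,0],[0,0,0],[0,0,0],[0,0,0],[0,0,0],[0,0,0]], jaw=[50,50,10,10,10,10,10])

```text
time: 10.7
tool_pos: [475.5, 185.5, 65.2]
tcp_rot: [-179.7, 0.1, 90.5]
ft_force: [-0.8, -0.3, 1.6]
finger_gap: 13.1
```

```bash
python3 -c "
from h import *
need([480.5,186.7,68],90.4)"
```

```text
t 10.7 pos [475.5 185.5  65.2] rot [-1.797e+02  1.000e-01  9.050e+01] F [-0.8 -0.3  1.6] gap 13.1
 turn(tool) [-0.34  0.05  0.07]  offset now [ 1.2  5.  -2.8]  offset after turn [ 1.2  5.  -2.8]
```

>>> jog_arm(offset=[[0,0,-15],[0,0,-25],[0,0,-5],[40,0,0],[45,0,0],[0,0,0],[0,0,0],[0,0,20],[0,0,0]], delta_rot=[[0,0,0],[0,0,0],[0,0,0],[0,0,0],[0,0,0],[0,0,0],[0,0,0],[0,0,0],[0,0,0]], jaw=[10,10,10,10,10,10,10,10,10])

```text
time: 11.6
tool_pos: [475.9, 271.9, 94.0]
tcp_rot: [-179.8, 0.0, 90.3]
ft_force: [-0.8, -0.3, -1.2]
finger_gap: 12.6
```

```bash
python3 -c "
from h import *
snap('side','side4');snap('wrist','wrist4')
need([476,275,15],90.4)"
```

```text
t 11.7 pos [478.  272.7  97.1] rot [ 1.80e+02 -1.00e-01  9.03e+01] F [-0.3 -0.1 -0.3] gap 13.1
 turn(tool) [ 0.05 -0.09 -0.08]  offset now [ 2.2 -2.  82.1]  offset after turn [ 2.3 -2.  82.1]
```

View pics/side4.png

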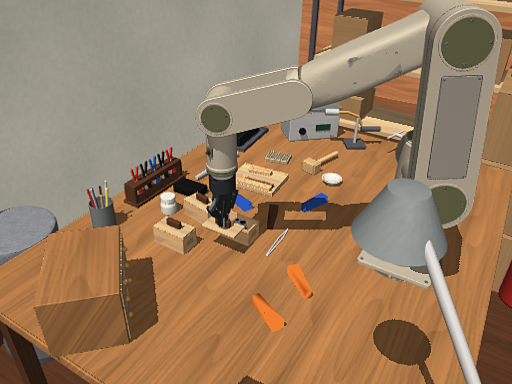

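View pics/wrist4.png

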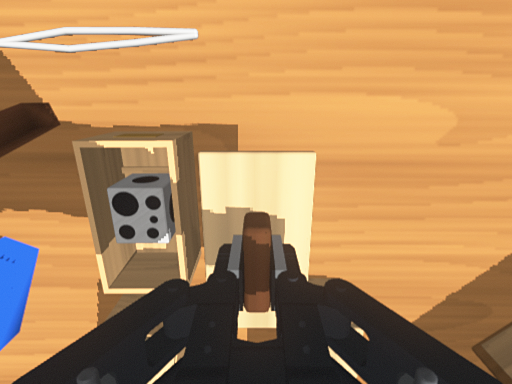

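>>> jog_arm(offset=[[2,0,25],[0,0,30],[0,0,18],[0,0,0],[0,0,0]], delta_rot=[[0,0,0],[0,0,0],[0,0,0],[0,0,0],[0,0,0]], jaw=[10,10,10,10,10])

```text
time: 12.2
tool_pos: [483.3, 274.0, 29.1]
tcp_rot: [179.5, -0.3, 90.1]
ft_force: [0.1, 0.4, 0.4]
finger_gap: 12.7
```

```bash
python3 -c "
from h import *
need([476,275,15],90.4)
p,d,m=load('wrist4');P=cloud(m,d)
mk=((P[...,2]>45)&(P[...,2]<54)&(P[...,0]>440)&(P[...,0]<515)&(P[...,1]>155)&(P[...,1]<215)).astype(np.uint8)
n,l,s,c=cv2.connectedComponentsWithStats(mk)
for i in range(1,n):
    if s[i,4]>60:
        q=P[l==i]; rc=cv2.minAreaRect(q[:,:2].astype(np.float32)); print(s[i,4],np.round(rc[0],1),np.round(rc[1],1),round(rc[2],1),np.median(q[:,2]).round(1),c[i].round())
mk=((P[...,2]>55)&(P[...,2]<63)&(P[...,0]>400)&(P[...,0]<560)&(P[...,1]>145)&(P[...,1]<226)).astype(np.uint8)
q=P[mk>0];print(q.min(0),q.max(0),cv2.minAreaRect(q[:,:2].astype(np.float32)))
"
```

```text
t 12.2 pos [483.3 274.   29.1] rot [179.5  -0.3  90.1] F [0.1 0.4 0.4] gap 12.7
 turn(tool) [ 0.54 -0.28 -0.3 ]  offset now [ 1.  -7.4 14. ]  offset after turn [ 1.1 -7.3 14.1]
709 [477.4 157.9] [74.8  2.3] 0.7 49.7 [ 99. 214.]
3146 [475.5 185.4] [44.2 40.4] 0.8 49.1 [139. 213.]
[419.38160152 152.88469758  55.00050779] [535.70835118 218.38888275  59.30776313] ((477.71099853515625, 185.7878875732422), (116.05394744873047, 65.04266357421875), 0.6134978532791138)
```

>>> jog_arm(offset=[[0,-3,8],[0,0,4],[0,0,0],[0,0,2]], delta_rot=[[0.5,0,0],[0,0,0],[0,0,0],[0,0,0]], jaw=[10,10,10,10])

```text
time: 12.6
tool_pos: [483.3, 274.9, 18.8]
tcp_rot: [179.7, -0.4, 90.1]
ft_force: [-0.4, -0.6, -0.5]
finger_gap: 12.9
```

>>> jog_arm(offset=[[0,0,2],[0,0,2],[0,0,1.5]], delta_rot=[[0,0,0],[0,0,0],[0,0,0]], jaw=[10,10,10])

```text
time: 12.9
tool_pos: [484.1, 275.4, 15.2]
tcp_rot: [179.6, -0.5, 90.1]
ft_force: [-11.1, -4.8, 26.0]
finger_gap: 12.9
```

>>> jog_arm(offset=[[0,0,0],[0,0,0],[0,0,-30],[0,0,-45],[0,0,-30],[0,0,0],[0,0,0],[0,0,0],[0,0,0],[0,0,0],[0,0,0],[0,0,0],[0,0,0],[0,0,0],[0,0,0],[0,0,0]], delta_rot=[[0,0,0],[0,0,0],[0,0,0],[0,0,0],[0,0,8],[0,0,8],[0,0,8],[0,0,8],[0,0,8],[0,0,8],[0,0,8],[0,0,8],[0,0,8],[0,0,8],[0,0,6],[0,0,0]], jaw=[40,40,40,70,70,70,70,70,70,70,70,70,70,70,70,70])

```text
time: 14.5
tool_pos: [482.9, 274.8, 122.7]
tcp_rot: [-179.5, -0.4, 0.6]
ft_force: [-0.4, 0.8, -0.5]
finger_gap: 59.9
```

```bash
python3 -c "
from h import *
need([477,186,110],0.7)"
```

```text
t 14.5 pos [482.9 274.8 122.7] rot [-179.5   -0.4    0.6] F [-0.4  0.8 -0.5] gap 59.9
 turn(tool) [-0.46 -0.41 -0.11]  offset now [-6.9 88.8 11.9]  offset after turn [-7.  88.7 12.7]
```

>>> jog_arm(offset=[[-3,44,6],[-3,44,6],[0,0,0],[0,0,0]], delta_rot=[[-0.4,-0.4,0],[0,0,0],[0,0,0],[0,0,0]], jaw=[70,70,70,70])

```text
time: 14.9
tool_pos: [478.0, 185.2, 109.7]
tcp_rot: [-179.9, -0.1, 1.5]
ft_force: [-0.1, 0.5, 0.1]
finger_gap: 59.8
```

```bash
python3 -c "
from h import *
snap('wrist','wrist5')
need([477,186,75],0.7)
p,d,m=load('wrist5');P=cloud(m,d)
s=monitor.sense();t=s['tool_pos']
for nm,lo,hi in [('block',46,53),('finger',75,140)]:
  mk=((P[...,2]>lo)&(P[...,2]<hi)&(P[...,0]>400)&(P[...,0]<560)&(P[...,1]>140)&(P[...,1]<230)).astype(np.uint8)
  n,l,s,c=cv2.connectedComponentsWithStats(mk)
  for i in range(1,n):
    if s[i,4]>100:
        q=P[l==i]; rc=cv2.minAreaRect(q[:,:2].astype(np.float32)); print(nm,s[i,4],np.round(rc[0],1),np.round(rc[1],1),round(rc[2],1),np.median(q[:,2]).round(1),c[i].round())
"
```

```text
t 14.95 pos [477.9 185.2 109.6] rot [-179.9   -0.     1.5] F [-0.  -0.1 -0.3] gap 60.0
 turn(tool) [-0.07 -0.05  0.78]  offset now [-0.9 -0.7 34.6]  offset after turn [-0.9 -0.8 34.6]
block 351 [477.9 218. ] [115.4   0.9] 0.5 49.6 [258. 168.]
block 622 [461.5 164.3] [ 47.6 111.4] 61.7 49.4 [239. 232.]
block 165 [532. 187.] [ 0.9 52.5] 0.6 49.8 [328. 207.]
block 2731 [476.  185.5] [44.1 40.6] 0.1 49.3 [255. 207.]
finger 957 [445.7 185.8] [14.1 22.8] 38.7 129.7 [190. 260.]
finger 956 [508.6 187.4] [22.8 14.4] 53.1 129.8 [323. 260.]
```

View pics/wrist5.png

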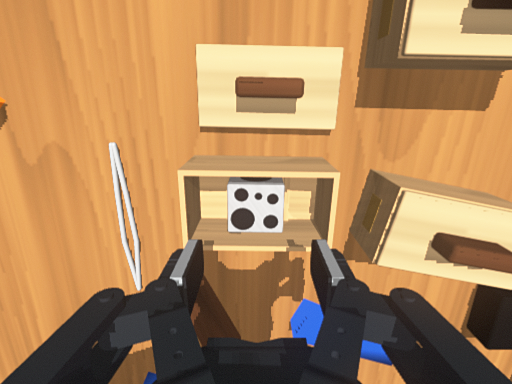

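>>> jog_arm(offset=[[-1,0,15],[0,0,20],[0,0,0],[0,0,0]], delta_rot=[[0,0,0.7],[0,0,0],[0,0,0],[0,0,0]], jaw=[70,70,70,70])

```text
time: 15.35
tool_pos: [477.2, 188.4, 72.6]
tcp_rot: [-179.9, -0.1, 1.0]
ft_force: [1.6, 0.4, 0.7]
finger_gap: 59.7
```

```bash
python3 -c "
from h import *
need([477,185.3,20],0.7)"
```

```text
t 15.35 pos [477.2 188.4  72.6] rot [-1.799e+02 -1.000e-01  1.000e+00] F [1.6 0.4 0.7] gap 59.7
 turn(tool) [-0.13 -0.12  0.34]  offset now [-0.4  3.3 52.6]  offset after turn [-0.2  3.1 52.6]
```

>>> jog_arm(offset=[[0,3.5,8],[-1,1,15],[-1,1,14],[0,0,8],[0,0,0],[0,0,0]], delta_rot=[[0,0,0.3],[0,0,0],[0,0,0],[0,0,0],[0,0,0],[0,0,0]], jaw=[70,70,70,70,70,70])

```text
time: 15.95
tool_pos: [476.5, 184.0, 26.3]
tcp_rot: [-179.8, -0.3, 0.8]
ft_force: [0.2, 0.6, 0.8]
finger_gap: 59.9
```

```bash
python3 -c "
from h import *
need([477,185.3,20],0.7)"
```

```text
t 15.95 pos [476.5 184.   26.3] rot [-179.8   -0.3    0.8] F [0.2 0.6 0.8] gap 59.9
 turn(tool) [-0.17 -0.26  0.13]  offset now [ 0.5 -1.3  6.3]  offset after turn [ 0.5 -1.3  6.3]
```

>>> jog_arm(offset=[[0,-1,4],[0,0,2.5],[0,0,0],[0,0,0],[0,0,0],[0,0,0],[0,0,0],[0,0,0]], delta_rot=[[0,0,0],[0,0,0],[0,0,0],[0,0,0],[0,0,0],[0,0,0],[0,0,0],[0,0,0]], jaw=[70,70,40,40,40,40,40,40], newtons=100)

```text
time: 16.75
tool_pos: [477.8, 185.5, 21.1]
tcp_rot: [-179.8, -0.4, 0.8]
ft_force: [0.9, 0.9, -0.3]
finger_gap: 42.2
```

```bash
python3 -c "
from h import *
need([477,185.3,20],0.7)"
```

```text
t 16.75 pos [477.8 185.5  21.1] rot [-179.8   -0.4    0.8] F [ 0.9  0.9 -0.3] gap 42.2
 turn(tool) [-0.21 -0.4   0.12]  offset now [-0.8  0.2  1.1]  offset after turn [-0.8  0.2  1.1]
```

>>> jog_arm(offset=[[0,0,-10],[0,0,-30],[0,0,-40],[0,0,-30],[0,0,0]], delta_rot=[[0,0,0],[0,0,0],[0,0,0],[0,0,0],[0,0,0]], jaw=[40,40,40,40,40])

```text
time: 17.25
tool_pos: [472.6, 183.8, 131.6]
tcp_rot: [-180.0, 0.2, 0.8]
ft_force: [1.5, 0.6, -5.3]
finger_gap: 42.3
```

```bash
python3 -c "
from h import *
need([590,-110,130],4.2)"
```

```text
t 17.25 pos [472.6 183.8 131.6] rot [-180.     0.2    0.8] F [ 1.5  0.6 -5.3] gap 42.3
 turn(tool) [-0.05  0.19 -3.38]  offset now [113.2 295.4   1. ]  offset after turn [ 95.6 301.6   1.6]
```

>>> jog_arm(offset=[[14,36,0],[14,36,0],[14,36,0],[14,36,0],[14,36,0],[14,36,0],[14,36,0],[10,25,0],[0,0,0],[0,0,0]], delta_rot=[[0,0,-0.4],[0,0,-0.4],[0,0,-0.4],[0,0,-0.4],[0,0,-0.4],[0,0,-0.4],[0,0,-0.4],[0,0,-0.4],[0,0,0],[0,0,0]], jaw=[40,40,40,40,40,40,40,40,40,40])

```text
time: 18.25
tool_pos: [585.4, -97.4, 109.9]
tcp_rot: [-179.6, 1.4, 4.3]
ft_force: [-0.7, -0.2, -5.9]
finger_gap: 42.2
```

```bash
python3 -c "
from h import *
snap('wrist','wrist6')
need([603.6,-122.8,100],4.2)"
```

```text
t 18.3 pos [585.1 -97.2 109.7] rot [-179.6    1.4    4.4] F [-0.4  0.2 -6.4] gap 42.2
 turn(tool) [-0.38  1.38  0.16]  offset now [16.7 27.   9.1]  offset after turn [16.6 26.9  9.7]
```

View pics/wrist6.png

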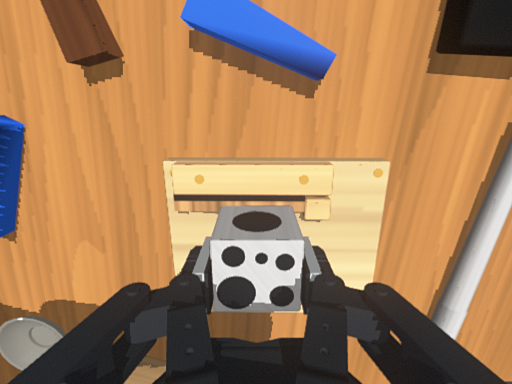

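```bash
python3 -c "
from h import *
crop('wrist6','w6c',160,400,150,320,3)
p,d,m=load('wrist6');P=cloud(m,d)
def comp(lo,hi,xr,yr,mn=80):
  mk=((P[...,2]>lo)&(P[...,2]<hi)&(P[...,0]>xr[0])&(P[...,0]<xr[1])&(P[...,1]>yr[0])&(P[...,1]<yr[1])).astype(np.uint8)
  n,l,s,c=cv2.connectedComponentsWithStats(mk)
  for i in range(1,n):
    if s[i,4]>mn:
        q=P[l==i]; rc=cv2.minAreaRect(q[:,:2].astype(np.float32)); print(lo,s[i,4],np.round(rc[0],1),np.round(rc[1],1),round(rc[2],1),np.median(q[:,2]).round(1),c[i].round())
comp(28,37,(480,720),(-240,-40))
comp(13,23,(480,720),(-240,-40))
comp(130,146,(540,640),(-150,-50))
"
```

```text
28 7334 [577.7 -89.1] [132.5  47.4] 4.6 32.1 [253. 186.]
13 9621 [ 600.1 -126.8] [195.4 127.5] 4.0 17.1 [310. 218.]
13 110 [ 595.9 -221.5] [84.1 10.3] 11.4 17.0 [270. 311.]
130 8160 [585.1 -96.9] [69.9 40.7] 4.3 138.0 [256. 270.]
```

View pics/w6c.png

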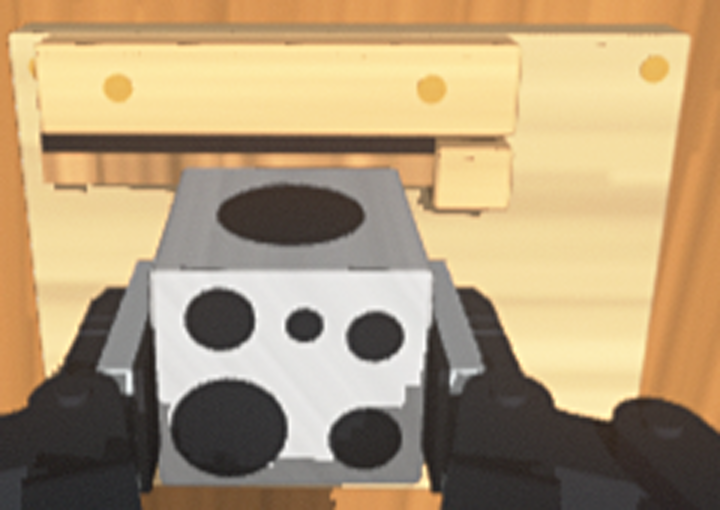

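>>> jog_arm(offset=[[7,13,5],[7,13,5],[0,0,0],[0,0,0],[0,0,0]], delta_rot=[[-0.4,1.4,0.1],[0,0,0],[0,0,0],[0,0,0],[0,0,0]], jaw=[40,40,40,40,40])

```text
time: 18.8
tool_pos: [597.7, -116.4, 94.9]
tcp_rot: [-179.8, 0.3, 4.5]
ft_force: [-0.3, -0.0, -5.6]
finger_gap: 42.6
```

```bash
python3 -c "
from h import *
need([600,-126.2,55],4.2)"
```

```text
t 18.8 pos [ 597.7 -116.4   94.9] rot [-179.8    0.3    4.5] F [-0.3 -0.  -5.6] gap 42.6
 turn(tool) [-0.18  0.3   0.35]  offset now [ 1.8 10.1 39.9]  offset after turn [ 1.6 10.  39.9]
```

>>> jog_arm(offset=[[2,12,10],[0,0,15],[0,0,10],[0,0,0],[0,0,0]], delta_rot=[[-0.2,0.3,0.3],[0,0,0],[0,0,0],[0,0,0],[0,0,0]], jaw=[40,40,40,40,40])

```text
time: 19.3
tool_pos: [599.5, -126.7, 56.0]
tcp_rot: [-180.0, 0.1, 4.3]
ft_force: [0.4, 0.8, -6.0]
finger_gap: 42.6
```

```bash
python3 -c "
from h import *
need([600,-126.2,55],4.2)"
```

```text
t 19.3 pos [ 599.5 -126.7   56. ] rot [-1.8e+02  1.0e-01  4.3e+00] F [ 0.4  0.8 -6. ] gap 42.6
 turn(tool) [-0.03  0.08  0.13]  offset now [ 0.5 -0.5  1. ]  offset after turn [ 0.5 -0.5  1. ]
```

>>> jog_arm(offset=[[0.5,0,8],[0,0,8],[0,0,2],[0,0,0]], delta_rot=[[0,0,0],[0,0,0],[0,0,0],[0,0,0]], jaw=[40,40,40,40])

```text
time: 19.7
tool_pos: [600.4, -126.5, 36.8]
tcp_rot: [-180.0, 0.0, 4.3]
ft_force: [-0.3, 0.1, -5.4]
finger_gap: 42.7
```

```bash
python3 -c "
from h import *
snap('wrist','wrist7')
need([600,-126.2,35],4.2)"
```

```text
t 19.75 pos [ 600.4 -126.5   36.9] rot [-180.     0.     4.3] F [ 0.2 -0.3 -5.5] gap 42.3
 turn(tool) [-0.02  0.05  0.14]  offset now [-0.3 -0.3  1.9]  offset after turn [-0.4 -0.3  1.9]
```

View pics/wrist7.png

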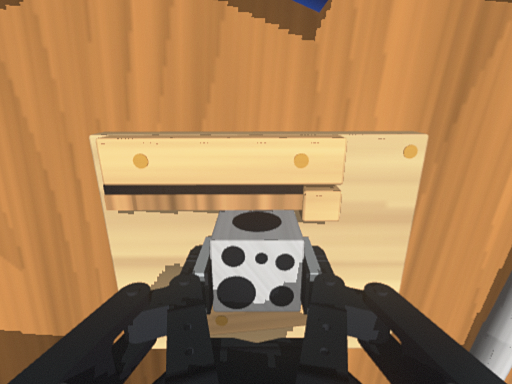

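>>> jog_arm(offset=[[0,0,1.5],[0,0,1],[0,0,1]], delta_rot=[[0,0,0],[0,0,0],[0,0,0]], jaw=[40,40,40])

```text
time: 20.05
tool_pos: [600.9, -126.7, 35.2]
tcp_rot: [180.0, -0.0, 4.3]
ft_force: [-7.6, 1.3, 6.6]
finger_gap: 42.6
```

>>> jog_arm(offset=[[0,0,0],[0,0,0],[0,0,0],[0,0,-20],[0,0,-40],[0,0,-40],[0,0,0],[0,0,0]], delta_rot=[[0,0,0],[0,0,0],[0,0,0],[0,0,0],[0,0,0],[0,0,0],[0,0,0],[0,0,0]], jaw=[65,65,65,65,65,65,65,65])

```text
time: 20.85
tool_pos: [604.1, -127.7, 142.9]
tcp_rot: [179.8, -0.5, 4.3]
ft_force: [-0.2, 0.0, -1.2]
finger_gap: 55.6
```

```bash
cat > comp.py <<'E'
from h import *
def comp(fn,lo,hi,xr,yr,mn=80):
  p,d,m=load(fn);P=cloud(m,d)
  mk=((P[...,2]>lo)&(P[...,2]<hi)&(P[...,0]>xr[0])&(P[...,0]<xr[1])&(P[...,1]>yr[0])&(P[...,1]<yr[1])).astype(np.uint8)
  n,l,s,c=cv2.connectedComponentsWithStats(mk)
  for i in range(1,n):
    if s[i,4]>mn:
        q=P[l==i]; rc=cv2.minAreaRect(q[:,:2].astype(np.float32)); print(fn,lo,s[i,4],np.round(rc[0],1),np.round(rc[1],1),round(rc[2],1),np.median(q[:,2]).round(1),c[i].round())
E
python3 -c "
from comp import *
snap('wrist','wrist8');need([600,-126.2,160],4.2)
comp('wrist8',28,37,(480,720),(-240,-40))
comp('wrist8',13,23,(480,720),(-240,-40))
comp('wrist8',58,70,(540,650),(-180,-50))
"
```

```text
t 20.9 pos [ 604.8 -127.9  143.5] rot [179.8  -0.6   4.3] F [0.8 0.2 1.9] gap 55.4
 turn(tool) [ 0.22 -0.59  0.14]  offset now [ -4.5  -1.9 -16.6]  offset after turn [ -4.6  -2.  -16.5]
wrist8 28 6756 [577.6 -89. ] [132.4  47.1] 4.2 32.1 [232. 142.]
wrist8 28 104 [ 598.  -106.4] [42.6  1. ] 4.5 32.4 [252. 167.]
wrist8 28 2078 [ 610.1 -175.8] [89.9 25.6] 11.3 32.0 [259. 234.]
wrist8 13 14854 [ 601.5 -142.9] [195.3 157.8] 4.4 17.1 [261. 198.]
wrist8 13 82 [571.3 -66.2] [75.5  0.3] 4.4 15.1 [226. 118.]
wrist8 58 2350 [ 599.5 -126. ] [44.1 39.5] 3.9 63.2 [252. 197.]
```

View pics/wrist8.png

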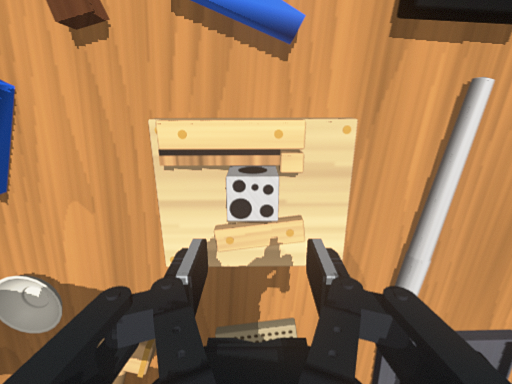

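>>> jog_arm(offset=[[-33,-20,-6],[-33,-21,-6],[-33,-21,-6],[-33,-21,-6],[-26,-18,0],[0,0,0],[0,0,0]], delta_rot=[[0,0,0],[0,0,0],[0,0,0],[0,0,0],[0,0,0],[0,0,0],[0,0,0]], jaw=[100,100,100,100,100,100,100])

```text
time: 21.6
tool_pos: [429.2, -35.4, 154.6]
tcp_rot: [-179.9, 0.3, 4.3]
ft_force: [0.4, 1.2, 0.3]
finger_gap: 85.4
```

```bash
python3 -c "
from comp import *
snap('wrist','wrist9');need([440,60,160],4.2)
comp('wrist9',22,34,(380,520),(-40,140))
"
```

```text
t 21.65 pos [429.1 -35.5 154.3] rot [-179.9    0.3    4.3] F [0.1 0.2 0.2] gap 85.8
 turn(tool) [-0.09  0.31  0.08]  offset now [ 18.  -94.4  -5.6]  offset after turn [ 17.9 -94.4  -5.7]
wrist9 22 3611 [430.1  56.4] [ 31.5 110.3] 18.9 27.2 [264.  88.]
```

View pics/wrist9.png

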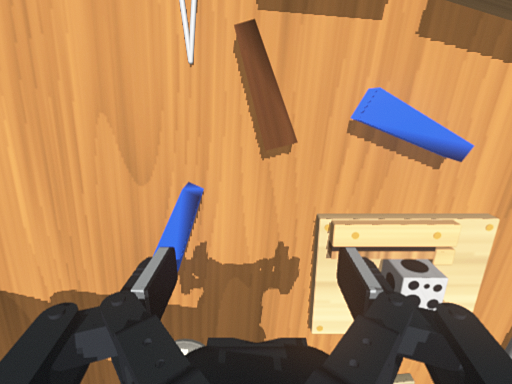

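```bash
python3 -c "
from comp import *
crop('wrist9','w9c',210,320,5,175,4)
p,d,m=load('wrist9');P=cloud(m,d)
mk=(P[...,2]>23)&(P[...,2]<34)&(P[...,0]>380)&(P[...,0]<520)&(P[...,1]>-40)&(P[...,1]<140)
q=P[mk][:,:2]
from scipy.optimize import minimize
# fit polygon: maximise IoU via distance
poly=np.array([[-55,12.6],[55,12.6],[55,-5.4],[-55,-19.4]],np.float32)
def raster(pts):
    im=np.zeros((400,400),np.uint8); im[((pts[:,0]-350)*2).astype(int),((pts[:,1]+40)*2).astype(int)]=1; return cv2.morphologyEx(im,cv2.MORPH_CLOSE,np.ones((5,5)))
im=raster(q)
def cost(v):
    c,s=np.cos(np.radians(v[2])),np.sin(np.radians(v[2])); w=poly@np.array([[c,s],[-s,c]])+v[:2]
    pp=np.zeros_like(im); cv2.fillPoly(pp,[np.round(np.stack([(w[:,1]+40)*2,(w[:,0]-350)*2],1)*16).astype(np.int32)],1,shift=4)
    return (pp!=im).sum()
best=None
for a0 in (108,288):
    r_=minimize(cost,[430,56,a0],method='Nelder-Mead',options=dict(initial_simplex=[[430,56,a0],[436,56,a0],[430,62,a0],[430,56,a0+6]]))
    print(a0,r_.x.round(1),r_.fun,im.sum())
"
```

```text
108 [426.7  55.6 108.6] 407.0 10839
288 [427.   54.5 290.3] 3100.0 10839
```

View pics/w9c.png

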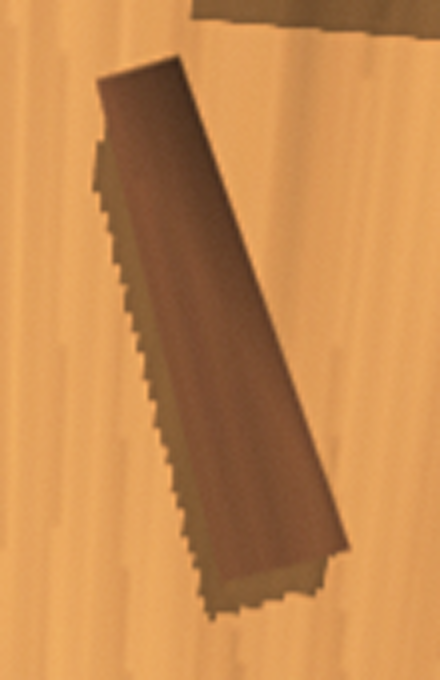

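```bash
python3 -c "
from h import *
need([441.7,18.4,60],18.6)"
```

```text
t 21.65 pos [429.1 -35.5 154.3] rot [-179.9    0.3    4.3] F [0.1 0.2 0.2] gap 85.8
 turn(tool) [ -0.13   0.3  -14.32]  offset now [ 17.1 -52.6  94.3]  offset after turn [ 29.2 -47.   94.3]
```

>>> jog_arm(offset=[[0,0,0],[0,0,0],[14,-23,25],[14,-23,30],[0,0,25],[0,0,0],[0,0,0]], delta_rot=[[0,0,-7],[0,0,-7],[0,0,0],[0,0,0],[0,0,0],[0,0,0],[0,0,0]], jaw=[60,60,60,60,60,60,60])

```text
time: 22.35
tool_pos: [446.6, 15.4, 71.4]
tcp_rot: [-179.9, 0.3, 18.7]
ft_force: [0.1, -0.6, 0.6]
finger_gap: 51.3
```

```bash
python3 -c "
from h import *
need([441.7,18.4,6],18.6)
snap('wrist','wrist10')"
```

```text
t 22.35 pos [446.6  15.4  71.4] rot [-179.9    0.3   18.7] F [ 0.1 -0.6  0.6] gap 51.3
 turn(tool) [-0.09  0.26  0.07]  offset now [-3.4 -4.4 65.4]  offset after turn [-3.7 -4.5 65.4]
```

View pics/wrist10.png

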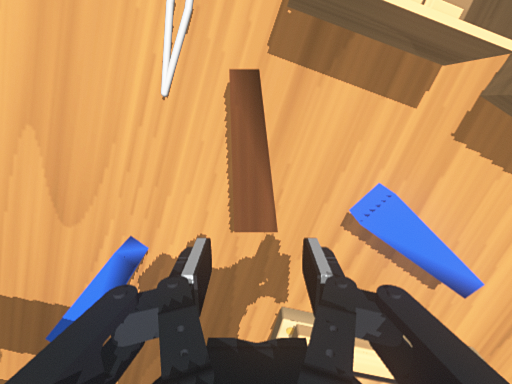

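>>> jog_arm(offset=[[-3.5,-4.5,15],[0,0,20],[0,0,15],[0,0,0],[0,0,0]], delta_rot=[[0,0.3,0],[0,0,0],[0,0,0],[0,0,0],[0,0,0]], jaw=[60,60,60,60,60])

```text
time: 22.9
tool_pos: [448.8, 15.4, 28.2]
tcp_rot: [179.8, -0.7, 18.4]
ft_force: [0.1, 0.3, 0.4]
finger_gap: 51.1
```

```bash
python3 -c "
from h import *
need([441.7,18.4,6],18.6)"
```

```text
t 22.9 pos [448.8  15.4  28.2] rot [179.8  -0.7  18.4] F [0.1 0.3 0.4] gap 51.1
 turn(tool) [ 0.2  -0.66 -0.19]  offset now [-6.  -5.2 22.1]  offset after turn [-5.7 -5.1 22.2]
```

>>> jog_arm(offset=[[-6,-5,7],[0,0,7],[0,0,4],[0,0,0],[0,0,0]], delta_rot=[[0.2,-0.6,-0.2],[0,0,0],[0,0,0],[0,0,0],[0,0,0]], jaw=[60,60,60,60,60])

```text
time: 23.4
tool_pos: [443.8, 17.9, 12.2]
tcp_rot: [179.9, -0.3, 18.6]
ft_force: [-0.4, 1.5, -0.6]
finger_gap: 51.5
```

```bash
python3 -c "
from h import *
need([441.7,18.4,6],18.6)"
```

```text
t 23.4 pos [443.8  17.9  12.2] rot [179.9  -0.3  18.6] F [-0.4  1.5 -0.6] gap 51.5
 turn(tool) [ 0.11 -0.3  -0.01]  offset now [-1.9 -1.2  6.2]  offset after turn [-1.9 -1.2  6.2]
```

>>> jog_arm(offset=[[-2,-1,4],[0,0,2],[0,0,0],[0,0,0],[0,0,0],[0,0,0],[0,0,0]], delta_rot=[[0,-0.3,0],[0,0,0],[0,0,0],[0,0,0],[0,0,0],[0,0,0],[0,0,0]], jaw=[60,60,25,25,25,25,25], newtons=40)

```text
time: 24.1
tool_pos: [441.7, 18.2, 6.3]
tcp_rot: [179.9, 0.0, 18.6]
ft_force: [-0.2, -0.7, -1.2]
finger_gap: 30.1
```

```bash
python3 -c "
from h import *
need([441.7,18.4,90],18.6)"
```

```text
t 24.1 pos [441.7  18.2   6.3] rot [179.9   0.   18.6] F [-0.2 -0.7 -1.2] gap 30.1
 turn(tool) [0.12 0.02 0.01]  offset now [  0.   -0.  -83.7]  offset after turn [  0.   -0.2 -83.7]
```

>>> jog_arm(offset=[[0,0,-10],[0,0,-35],[0,0,-35],[0,0,-15],[0,0,0],[0,0,0],[0,0,0],[0,0,0],[0,0,0],[0,0,0],[0,0,0],[0,0,0],[0,0,0],[0,0,0],[0,0,0],[0,0,0],[0,0,0]], delta_rot=[[0,0,0],[0,0,0],[0,0,0],[0,0,8],[0,0,8],[0,0,8],[0,0,8],[0,0,8],[0,0,8],[0,0,8],[0,0,8],[0,0,8],[0,0,8],[0,0,8],[0,0,8],[0,0,6],[0,0,0]], jaw=[25,25,25,25,25,25,25,25,25,25,25,25,25,25,25,25,25])

```text
time: 25.8
tool_pos: [443.2, 18.4, 118.0]
tcp_rot: [-179.5, -0.2, -87.6]
ft_force: [0.7, 0.4, -0.8]
finger_gap: 29.9
```

```bash
cat >> h.py <<'E'
SO=np.array([602.6,-123.8]); SY=4.2
def s2w(x,y):
    c,s=np.cos(np.radians(SY)),np.sin(np.radians(SY)); return SO+[c*x-s*y,s*x+c*y]
def w2s(p):
    c,s=np.cos(np.radians(SY)),np.sin(np.radians(SY)); d=np.array(p)[:2]-SO; return np.array([c*d[0]+s*d[1],-s*d[0]+c*d[1]])
E
python3 -c "
from h import *
w=s2w(-125,-38.4);print(w)
need([*w,90],-85.8)"
```

```text
[ 480.74803712 -171.25165057]
t 25.8 pos [443.2  18.4 118. ] rot [-179.5   -0.2  -87.6] F [ 0.7  0.4 -0.8] gap 29.9
 turn(tool) [-0.53 -0.18 -1.81]  offset now [190.9 -29.4  28.8]  offset after turn [191.9 -23.6  28. ]
```

>>> jog_arm(offset=[[38,-5,0],[38,-5,0],[38,-5,0],[38,-5,0],[30,-4,0],[0,0,0],[0,0,0]], delta_rot=[[-0.5,0,-1.8],[0,0,0],[0,0,0],[0,0,0],[0,0,0],[0,0,0],[0,0,0]], jaw=[25,25,25,25,25,25,25])

```text
time: 26.5
tool_pos: [482.8, -167.2, 122.5]
tcp_rot: [-179.8, -0.2, -84.1]
ft_force: [0.0, 1.3, 0.2]
finger_gap: 30.3
```

```bash
python3 -c "
from comp import *
w=s2w(-125,-38.4);snap('wrist','wrist11')
need([*w,60],-85.8)
z=monitor.sense()['tool_pos'][2]-6.3
comp('wrist11',z+22,z+34,(440,590),(-220,-120))"
```

```text
t 26.55 pos [ 482.9 -167.1  122.6] rot [-179.7   -0.3  -84.1] F [-0.3 -1.5 -0.2] gap 29.6
 turn(tool) [-0.26 -0.25  1.68]  offset now [ 3.6  2.8 62.6]  offset after turn [ 4.   2.4 62.6]
wrist11 138.3250024958612 13341 [ 520.6 -169.8] [ 56.2 111.2] 85.3 143.8 [253. 189.]
```

View pics/wrist11.png

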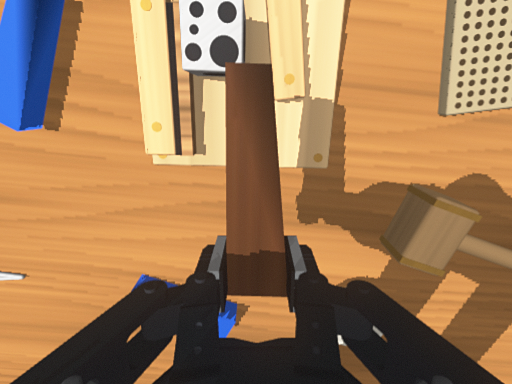

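>>> jog_arm(offset=[[4,2,15],[0,0,25],[0,0,15],[0,0,0],[0,0,0]], delta_rot=[[-0.2,-0.2,1.7],[0,0,0],[0,0,0],[0,0,0],[0,0,0]], jaw=[25,25,25,25,25])

```text
time: 27.05
tool_pos: [480.1, -167.3, 63.5]
tcp_rot: [180.0, 0.0, -85.7]
ft_force: [0.6, -0.4, 0.1]
finger_gap: 30.1
```

```bash
cat > wfit.py <<'E'
from comp import *
from scipy.optimize import minimize
poly=np.array([[-55,12.6],[55,12.6],[55,-5.4],[-55,-19.4]],np.float32)
def wfit(fn,zb,x0,y0,a0,verbose=True):
    p,d,m=load(fn);P=cloud(m,d)
    mk=(P[...,2]>zb+23)&(P[...,2]<zb+33)&(abs(P[...,0]-x0)<75)&(abs(P[...,1]-y0)<40)
    hsv=cv2.cvtColor(p,cv2.COLOR_RGB2HSV); mk&=(hsv[...,1]>60)&(hsv[...,2]<150)
    q=P[mk][:,:2]; ox,oy=x0-100,y0-100
    im=np.zeros((400,400),np.uint8); im[np.clip((q[:,0]-ox)*2,0,399).astype(int),np.clip((q[:,1]-oy)*2,0,399).astype(int)]=1
    im=cv2.morphologyEx(im,cv2.MORPH_CLOSE,np.ones((5,5)))
    def cost(v):
        c,s=np.cos(np.radians(v[2])),np.sin(np.radians(v[2])); w=poly@np.array([[c,s],[-s,c]])+v[:2]
        pp=np.zeros_like(im); cv2.fillPoly(pp,[np.round(np.stack([(w[:,1]-oy)*2,(w[:,0]-ox)*2],1)*16).astype(np.int32)],1,shift=4)
        return float((pp!=im).sum())
    r_=minimize(cost,[x0,y0,a0],method='Nelder-Mead',options=dict(initial_simplex=[[x0,y0,a0],[x0+5,y0,a0],[x0,y0+5,a0],[x0,y0,a0+5]]))
    print('wedge world',r_.x.round(1),'cost',r_.fun,'of',im.sum(),'seat',w2s(r_.x).round(1),'rel yaw',round(r_.x[2]-SY,1)); return r_.x
E
python3 -c "
from wfit import *
w=s2w(-125,-38.4);snap('wrist','wrist12')
need([*w,30],-85.8)
z=monitor.sense()['tool_pos'][2]-6.3
wfit('wrist12',z,520,-166,4.2)
comp('wrist12',28,37,(480,720),(-240,-40))
comp('wrist12',13,23,(480,720),(-240,-40))
"
```

```text
t 27.1 pos [ 480.  -167.2   63.5] rot [ 1.80e+02  1.00e-01 -8.57e+01] F [-0.8  0.2 -0.5] gap 30.1
 turn(tool) [0.03 0.05 0.12]  offset now [ 4.1 -0.4 33.5]  offset after turn [ 4.1 -0.4 33.5]
wedge world [ 518.8 -163.9    2.6] cost 317.0 of 11208 seat [-86.5 -33.9] rel yaw -1.6
wrist12 28 10890 [558.5 -88. ] [93.2 40.6] 4.5 32.2 [127.  87.]
wrist12 28 4160 [ 589.8 -181. ] [47.8 25.2] 11.7 32.2 [294.  45.]
wrist12 28 130 [ 579.8 -132.3] [14.4 41.8] 27.1 33.0 [208.  57.]
wrist12 13 12919 [ 562.6 -187.8] [108.1  76.2] 4.4 17.3 [312.  89.]
wrist12 13 6996 [ 539.1 -106.8] [77.1 72. ] 2.2 17.4 [193. 125.]
```

View pics/wrist12.png

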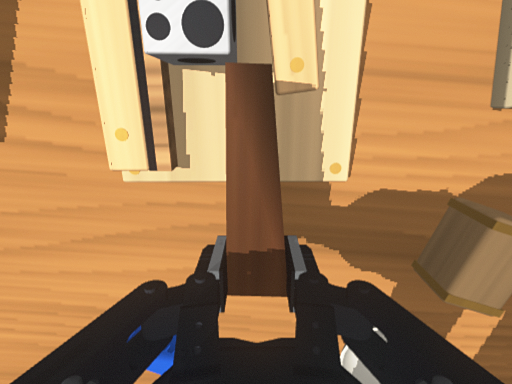

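```bash
python3 -c "
from wfit import *
w=s2w(-123.9,-37.6);print(w)
need([*w,28],-84.2)
"
```

```text
[ 481.78649248 -170.37323697]
t 27.1 pos [ 480.  -167.2   63.5] rot [ 1.80e+02  1.00e-01 -8.57e+01] F [-0.8  0.2 -0.5] gap 30.1
 turn(tool) [ 0.03  0.05 -1.48]  offset now [ 3.3 -1.5 35.5]  offset after turn [ 3.3 -1.4 35.5]
```

>>> jog_arm(offset=[[3.3,-1.5,10],[0,0,12],[0,0,7],[0,0,0],[0,0,0]], delta_rot=[[0,0,-1.5],[0,0,0],[0,0,0],[0,0,0],[0,0,0]], jaw=[25,25,25,25,25])

```text
time: 27.6
tool_pos: [483.6, -170.1, 35.8]
tcp_rot: [-179.8, -0.1, -84.2]
ft_force: [-0.1, -0.3, 0.1]
finger_gap: 30.0
```

```bash
python3 -c "
from wfit import *
w=s2w(-123.9,-37.6);snap('wrist','wrist13')
need([*w,25],-84.2)
z=monitor.sense()['tool_pos'][2]-6.3
wfit('wrist13',z,520,-166,4.2)
"
```

```text
t 27.65 pos [ 483.6 -170.1   35.8] rot [-1.798e+02 -1.000e-01 -8.420e+01] F [ 0.5  0.5 -0.9] gap 29.8
 turn(tool) [-0.17 -0.06  0.04]  offset now [ 0.1  1.8 10.8]  offset after turn [ 0.1  1.8 10.8]
wedge world [ 522.1 -165.8    4.1] cost 294.0 of 11170 seat [-83.4 -36. ] rel yaw -0.1
```

View pics/wrist13.png

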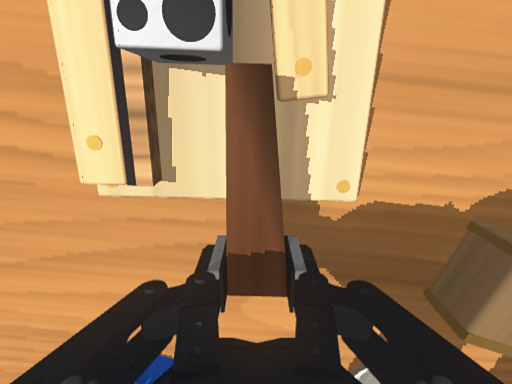

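>>> jog_arm(offset=[[0,1.5,6],[0,0,4],[0,0,0]], delta_rot=[[-0.2,0,0],[0,0,0],[0,0,0]], jaw=[25,25,25])

```text
time: 27.95
tool_pos: [482.6, -170.6, 26.0]
tcp_rot: [-180.0, -0.1, -84.2]
ft_force: [-0.3, -0.3, 0.5]
finger_gap: 29.8
```

```bash
python3 -c "
from wfit import *
w=s2w(-98,-36.4);
need([*w,25],-84.2)
"
```

```text
t 27.95 pos [ 482.6 -170.6   26. ] rot [-1.80e+02 -1.00e-01 -8.42e+01] F [-0.3 -0.3  0.5] gap 29.8
 turn(tool) [-0.04 -0.11  0.02]  offset now [ -0.8 -25.2   1. ]  offset after turn [ -0.8 -25.2   1. ]
```

>>> jog_arm(offset=[[-0.3,-6,0.5],[-0.2,-7,0.5],[0,-7,0],[0,-4,0],[0,0,0]], delta_rot=[[0,0,0],[0,0,0],[0,0,0],[0,0,0],[0,0,0]], jaw=[25,25,25,25,25])

```text
time: 28.45
tool_pos: [509.1, -168.0, 25.3]
tcp_rot: [-179.9, -0.2, -84.2]
ft_force: [-0.8, -0.7, -1.4]
finger_gap: 30.2
```

```bash
python3 -c "
from wfit import *
w=s2w(-90,-35.8);snap('wrist','wrist14')
need([*w,25],-84.2)
wfit('wrist14',18,545,-164,4.2)
"
```

```text
t 28.5 pos [ 508.9 -168.    25.3] rot [-179.9   -0.2  -84.2] F [-0.2 -2.3 -0.9] gap 29.8
 turn(tool) [-0.07 -0.16 -0.01]  offset now [-1.2 -6.7  0.3]  offset after turn [-1.2 -6.7  0.3]
wedge world [ 547.6 -163.9    3.7] cost 376.0 of 11172 seat [-57.8 -35.9] rel yaw -0.5
```

View pics/wrist14.png

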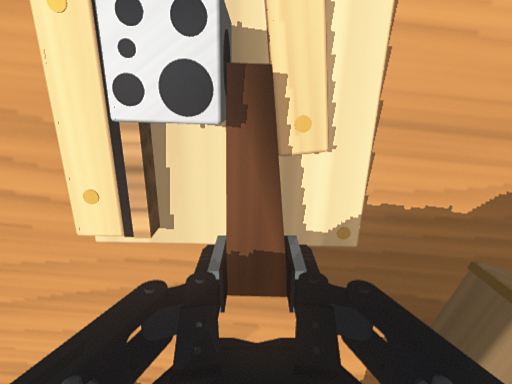

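>>> jog_arm(offset=[[-1,-4,0.3],[-0.4,-4,0],[-0.3,-3,0.3],[0,-2,0.3],[0,0,0]], delta_rot=[[0,0,0],[0,0,0],[0,0,0],[0,0,0],[0,0,0]], jaw=[25,25,25,25,25])

```text
time: 29.0
tool_pos: [520.9, -165.8, 24.3]
tcp_rot: [179.9, -0.2, -84.2]
ft_force: [-0.9, -2.6, -1.5]
finger_gap: 30.0
```

```bash
python3 -c "
from wfit import *
w=s2w(-80,-34.6);snap('wrist','wrist15')
need([*w,25],-84.2)
wfit('wrist15',18,560,-163,4.2)
comp('wrist15',58,70,(540,650),(-180,-50))
"
```

```text
t 29.05 pos [ 521.  -165.8   24.2] rot [179.9  -0.2 -84.2] F [-2.5 -2.8  1. ] gap 29.8
 turn(tool) [ 0.14 -0.21 -0.04]  offset now [-1.2 -4.5 -0.8]  offset after turn [-1.2 -4.5 -0.8]
wedge world [ 559.5 -161.8    3.7] cost 378.0 of 11180 seat [-45.8 -34.7] rel yaw -0.5
wrist15 58 15672 [ 600.7 -125.7] [44.5 40.3] 3.9 63.4 [163.  85.]
```

>>> jog_arm(offset=[[-0.5,-3,0],[-0.3,-3,0],[-0.3,-2,0],[0,0,0]], delta_rot=[[0,0,0],[0,0,0],[0,0,0],[0,0,0]], jaw=[25,25,25,25])

```text
time: 29.45
tool_pos: [528.3, -164.2, 24.2]
tcp_rot: [179.7, -0.2, -84.3]
ft_force: [-2.2, -2.5, 0.6]
finger_gap: 29.9
```

```bash
python3 -c "
from wfit import *
w=s2w(-80,-34.6);snap('wrist','wrist16')
need([*w,25],-84.2)
wfit('wrist16',18,560,-163,4.2)
comp('wrist16',58,70,(540,650),(-180,-50))
"
```

```text
t 29.5 pos [ 528.3 -164.2   24.3] rot [179.8  -0.2 -84.3] F [-0.6 -2.3  1. ] gap 29.9
 turn(tool) [ 0.24 -0.21 -0.05]  offset now [-0.3  2.9 -0.7]  offset after turn [-0.3  2.9 -0.7]
wedge world [ 567.1 -160.     3.8] cost 369.0 of 11172 seat [-38.1 -33.5] rel yaw -0.4
wrist16 58 14716 [ 601.3 -124.5] [44.3 40.6] 3.9 63.4 [164. 106.]
```

>>> jog_arm(offset=[[0,0,0],[0,0,0],[0,0,-15],[0,0,-40],[0,20,-40],[0,20,-30],[0,0,0],[0,0,0]], delta_rot=[[0,0,0],[0,0,0],[0,0,0],[0,0,0],[0,0,0],[0,0,0],[0,0,0],[0,0,0]], jaw=[55,55,55,55,100,100,100,100])

```text
time: 30.3
tool_pos: [489.1, -165.7, 159.1]
tcp_rot: [-180.0, -0.1, -84.1]
ft_force: [0.2, -0.1, 0.6]
finger_gap: 85.3
```

```bash
python3 -c "
from wfit import *
snap('wrist','wrist17'); snap('scene','scene17')
need([500,-250,150],-84.2)
wfit('wrist17',18,560,-163,4.2)
comp('wrist17',58,70,(540,650),(-180,-50))
comp('scene17',36,50,(350,550),(-420,-220),30)
comp('scene17',12,50,(350,550),(-420,-220),30)
"
```

```text
t 30.4 pos [ 489.2 -165.6  158.2] rot [ 1.80e+02 -1.00e-01 -8.41e+01] F [-0.1 -0.3 -0. ] gap 85.4
 turn(tool) [ 0.01 -0.12  0.08]  offset now [85.  -2.1  8.4]  offset after turn [85.  -2.2  8.2]
wedge world [ 566.4 -160.     3.6] cost 621.0 of 10592 seat [-38.8 -33.4] rel yaw -0.6
wrist17 58 3325 [ 601.1 -124.5] [44.1 40.2] 4.4 63.3 [217.  50.]
scene17 36 319 [ 465.3 -329.3] [47.6 70.9] 75.6 42.3 [132. 184.]
scene17 12 81 [ 372.6 -285.6] [44.  76.2] 0.7 19.0 [153. 165.]
scene17 12 582 [ 456.4 -363.6] [119.3  71.4] 75.2 39.5 [130. 186.]
```

View pics/wrist17.png

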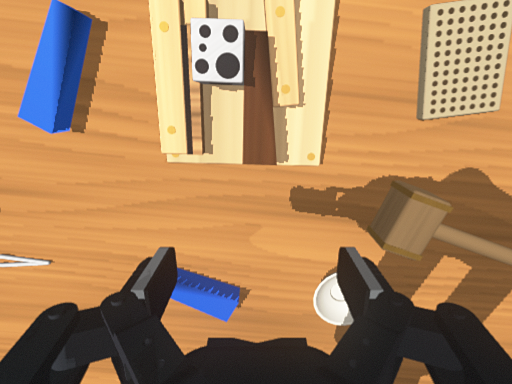

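View pics/scene17.png

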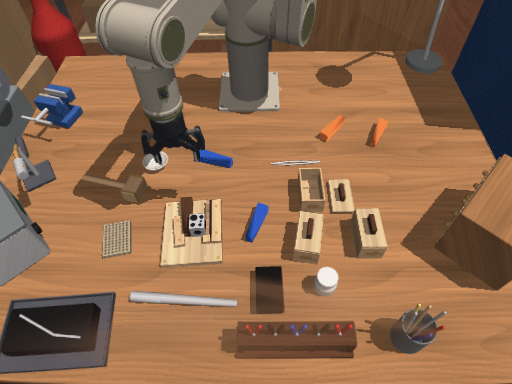

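```bash
python3 -c "
from wfit import *
need([457,-345,150],-14.4)
p,d,m=load('wrist17');P=cloud(m,d)
comp('wrist17',36,50,(400,550),(-420,-250),30)
crop('wrist17','w17c',355,512,165,275,5)
"
```

```text
t 30.4 pos [ 489.2 -165.6  158.2] rot [ 1.80e+02 -1.00e-01 -8.41e+01] F [-0.1 -0.3 -0. ] gap 85.4
 turn(tool) [  0.08  -0.09 -69.72]  offset now [175.1  50.4   8.6]  offset after turn [ 13.4 181.7   8.2]
wrist17 36 2894 [ 463.7 -331.1] [45.7 69.4] 75.7 43.2 [414. 224.]
```

View pics/w17c.png

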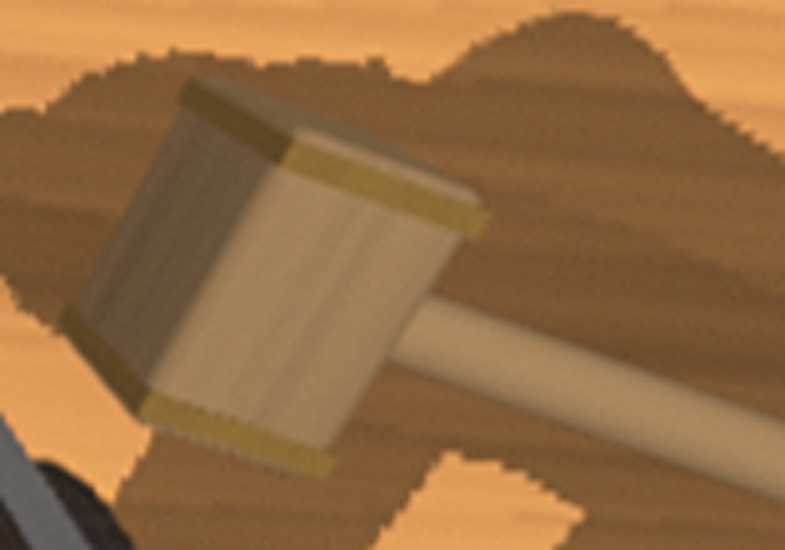

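>>> jog_arm(offset=[[0,0,0],[0,0,0],[0,0,0],[0,0,0],[0,0,0],[0,0,0],[0,0,0],[0,0,0],[0,0,0],[3,45,0],[3,45,0],[3,45,0],[3,40,0],[0,0,0],[0,0,0]], delta_rot=[[0,0,-8],[0,0,-8],[0,0,-8],[0,0,-8],[0,0,-8],[0,0,-8],[0,0,-8],[0,0,-8],[0,0,-4],[0,0,0],[0,0,0],[0,0,0],[0,0,0],[0,0,0],[0,0,0]], jaw=[60,60,60,60,60,60,60,60,60,60,60,60,60,60,60])

```text
time: 31.9
tool_pos: [454.4, -334.6, 131.2]
tcp_rot: [-179.3, 2.2, -12.7]
ft_force: [0.1, 0.1, -0.8]
finger_gap: 51.0
```

```bash
python3 -c "
from wfit import *
snap('wrist','wrist18');need([463.7-9.4,-331.1-36.8,100],-14.3)
comp('wrist18',36,50,(400,550),(-420,-250),30)
"
```

```text
t 31.95 pos [ 454.3 -334.3  131.1] rot [-179.3    2.2  -12.6] F [-0.7  0.7 -0.8] gap 51.2
 turn(tool) [-0.68  2.22  1.64]  offset now [ 8.5 33.1 30.4]  offset after turn [ 8.3 32.5 31.1]
wrist18 36 3901 [ 463.3 -331.2] [44.9 69.6] 75.8 43.1 [271. 190.]
```

View pics/wrist18.png

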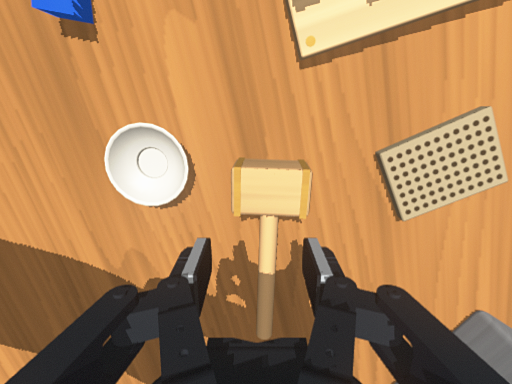

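>>> jog_arm(offset=[[4,16,15],[4,16,20],[0,0,0],[0,0,15],[0,0,0],[0,0,0]], delta_rot=[[-0.7,2.2,1.6],[0,0,0],[0,0,0],[0,0,0],[0,0,0],[0,0,0]], jaw=[60,60,60,60,60,60])

```text
time: 32.55
tool_pos: [456.7, -360.2, 77.3]
tcp_rot: [-179.8, 0.1, -13.9]
ft_force: [0.1, 0.3, -0.6]
finger_gap: 51.3
```

```bash
python3 -c "
from wfit import *
need([454.2,-367,5],-14.2)
"
```

```text
t 32.55 pos [ 456.7 -360.2   77.3] rot [-1.798e+02  1.000e-01 -1.390e+01] F [ 0.1  0.3 -0.6] gap 51.3
 turn(tool) [-0.17  0.1   0.32]  offset now [-0.6  7.4 72.3]  offset after turn [-0.7  7.2 72.3]
```

>>> jog_arm(offset=[[0,7,15],[0,0,20],[0,0,18],[0,0,5],[0,0,0],[0,0,0]], delta_rot=[[-0.2,0.1,0.3],[0,0,0],[0,0,0],[0,0,0],[0,0,0],[0,0,0]], jaw=[60,60,60,60,60,60])

```text
time: 33.15
tool_pos: [456.6, -368.2, 18.0]
tcp_rot: [179.8, -0.2, -14.1]
ft_force: [-0.5, -0.2, 0.6]
finger_gap: 51.6
```

```bash
python3 -c "
from wfit import *
need([454.2,-367,5],-14.2)
"
```

```text
t 33.15 pos [ 456.6 -368.2   18. ] rot [179.8  -0.2 -14.1] F [-0.5 -0.2  0.6] gap 51.6
 turn(tool) [ 0.2  -0.23  0.08]  offset now [-2.6 -0.6 13. ]  offset after turn [-2.6 -0.6 13. ]
```

>>> jog_arm(offset=[[-2.5,-0.5,8],[0,0,5],[0,0,0],[0,0,0],[0,0,0],[0,0,0],[0,0,0],[0,0,0]], delta_rot=[[0.2,-0.2,0],[0,0,0],[0,0,0],[0,0,0],[0,0,0],[0,0,0],[0,0,0],[0,0,0]], jaw=[60,60,60,10,10,10,10,10], newtons=120)

```text
time: 33.95
tool_pos: [455.5, -368.6, 7.0]
tcp_rot: [179.9, -0.2, -14.1]
ft_force: [0.5, -0.9, 0.5]
finger_gap: 14.8
```

```bash
python3 -c "
from wfit import *
need([454.2,-367,5],-14.2)
"
```

```text
t 33.95 pos [ 455.5 -368.6    7. ] rot [179.9  -0.2 -14.1] F [ 0.5 -0.9  0.5] gap 14.8
 turn(tool) [ 0.12 -0.22  0.08]  offset now [-1.7 -1.3  2. ]  offset after turn [-1.7 -1.3  2. ]
```

>>> jog_arm(offset=[[0,0,-10],[0,0,-30],[0,0,-30],[0,0,0],[0,0,0],[0,0,0]], delta_rot=[[0,0,0],[0,0,0],[0,0,0],[0,0,-8],[0,0,-8],[0,0,-1]], jaw=[10,10,10,10,10,10])

```text
time: 34.55
tool_pos: [454.9, -367.9, 81.7]
tcp_rot: [179.9, -0.2, 3.4]
ft_force: [0.3, 0.0, -2.6]
finger_gap: 14.7
```

```bash
python3 -c "
from wfit import *
w=s2w(-160,-75.4)
need([*w,80],4.2)
"
```

```text
t 34.55 pos [ 454.9 -367.9   81.7] rot [179.9  -0.2   3.4] F [ 0.3  0.  -2.6] gap 14.7
 turn(tool) [ 0.15 -0.15 -0.8 ]  offset now [   3.  -157.3    1.3]  offset after turn [   5.2 -157.2    1.7]
```

>>> jog_arm(offset=[[1,-40,0],[1,-40,0],[1,-40,0],[1,-32,0],[0,0,0],[0,0,0]], delta_rot=[[0,0,-0.8],[0,0,0],[0,0,0],[0,0,0],[0,0,0],[0,0,0]], jaw=[10,10,10,10,10,10])

```text
time: 35.15
tool_pos: [448.0, -211.8, 81.8]
tcp_rot: [179.8, -0.2, 3.0]
ft_force: [-0.1, 0.5, -2.9]
finger_gap: 14.5
```

```bash
python3 -c "
from wfit import *
w=s2w(-160,-75.4);snap('wrist','wrist19')
need([*w,28],4.2)
comp('wrist19',100,130,(380,550),(-250,-120),60)
print(monitor.sense()['tool_pos'])
"
```

```text
t 35.2 pos [ 447.9 -211.9   81.7] rot [179.8  -0.2   3. ] F [ 0.8  0.9 -2.5] gap 14.2
 turn(tool) [ 0.16 -0.16 -1.21]  offset now [ 0.5 -1.3 53.7]  offset after turn [ 0.7 -1.2 53.7]
wrist19 100 22848 [ 446.6 -200.7] [78.5 99.5] 3.3 117.7 [256. 220.]
[ 447.94413737 -211.9165396    81.68019366]
```

View pics/wrist19.png

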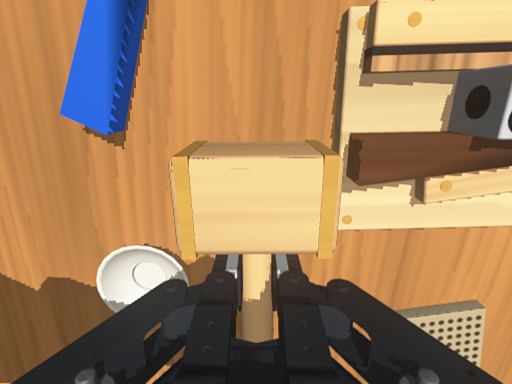

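>>> jog_arm(offset=[[0.5,-1,15],[0,0,20],[0,0,12],[0,0,0],[0,0,0]], delta_rot=[[0.2,-0.2,-1.2],[0,0,0],[0,0,0],[0,0,0],[0,0,0]], jaw=[10,10,10,10,10])

```text
time: 35.7
tool_pos: [448.3, -214.8, 30.9]
tcp_rot: [-180.0, 0.1, 4.0]
ft_force: [0.0, -0.4, -1.7]
finger_gap: 14.4
```

```bash
python3 -c "
from wfit import *
w=s2w(-140,-75.4);snap('wrist','wrist20')
need([*w,28],4.2)
z=monitor.sense()['tool_pos'][2]-7
comp('wrist20',z+38,z+50,(380,550),(-210,-120),60)
print(s2w(-93.5,-36.9))
"
```

```text
t 35.75 pos [ 448.2 -214.7   30.9] rot [-1.8e+02  1.0e-01  4.0e+00] F [-0.4 -0.2 -2.8] gap 14.6
 turn(tool) [-0.04  0.09 -0.22]  offset now [20.6 -4.   2.9]  offset after turn [20.6 -3.9  2.9]
wrist20 61.913863257719065 16786 [ 444.5 -177. ] [70.2 45.7] 4.2 67.1 [256. 203.]
wrist20 61.913863257719065 311 [ 432.9 -206.2] [ 7.3 14. ] 89.4 67.6 [229. 271.]
wrist20 61.913863257719065 331 [ 460.8 -204.8] [14.5  7.8] 13.1 67.8 [284. 272.]
[ 512.05358585 -167.44867564]
```

View pics/wrist20.png

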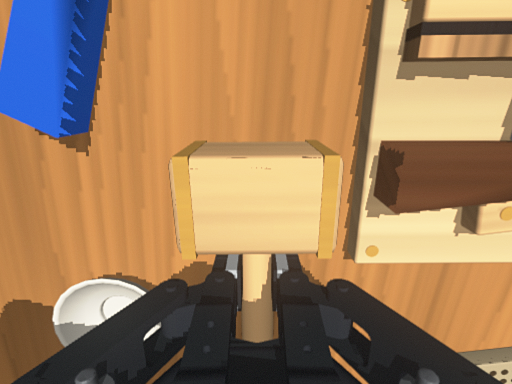

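>>> jog_arm(offset=[[8,-4,2],[8,0,0],[6,0,0],[0,0,0],[0,0,0]], delta_rot=[[0,0,0],[0,0,0],[0,0,0],[0,0,0],[0,0,0]], jaw=[10,10,10,10,10])

```text
time: 36.25
tool_pos: [474.2, -209.7, 31.2]
tcp_rot: [179.9, -0.1, 4.0]
ft_force: [-0.6, 0.3, -2.2]
finger_gap: 14.3
```

```bash
python3 -c "
from wfit import *
w=s2w(-127,-75.4);snap('wrist','wrist21')
need([*w,28],4.2)
comp('wrist21',61,75,(380,550),(-200,-120),60)
wfit('wrist21',18,566,-160,4)
"
```

```text
t 36.3 pos [ 474.2 -209.7   31.3] rot [ 1.799e+02 -1.000e-01  4.000e+00] F [ 0.2  0.4 -1.7] gap 14.5
 turn(tool) [ 0.1  -0.14 -0.21]  offset now [ 7.3 -0.9  3.3]  offset after turn [ 7.3 -0.9  3.3]
wrist21 61 16850 [ 470.5 -171.4] [70.4 45.1] 4.2 67.3 [256. 203.]
wrist21 61 207 [ 458.9 -198.6] [ 2.8 13. ] 89.4 70.7 [226. 271.]
wrist21 61 310 [ 486.4 -197.4] [13.9  3.8] 17.2 68.8 [286. 270.]
wedge world [ 566.  -159.8    3.9] cost 2835.0 of 8884 seat [-39.2 -33.2] rel yaw -0.3
```

View pics/wrist21.png

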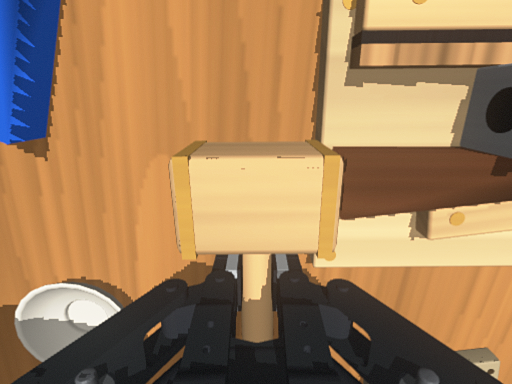

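>>> jog_arm(offset=[[3,-1,1.5],[3,0,1],[3,0,0]], delta_rot=[[0,0,0],[0,0,0],[0,0,0]], jaw=[10,10,10])

```text
time: 36.6
tool_pos: [482.7, -208.0, 28.5]
tcp_rot: [179.9, -0.1, 4.0]
ft_force: [-3.7, -0.7, -1.2]
finger_gap: 14.4
```

>>> jog_arm(offset=[[3,0,0],[3,0,0]], delta_rot=[[0,0,0],[0,0,0]], jaw=[10,10])

```text
time: 36.8
tool_pos: [486.9, -207.8, 27.7]
tcp_rot: [179.9, 0.2, 4.0]
ft_force: [-7.4, -2.4, 2.7]
finger_gap: 14.5
```

>>> jog_arm(offset=[[3,0,-0.7],[3,0,-0.3],[-4,0,0]], delta_rot=[[0,0,0],[0,0,0],[0,0,0]], jaw=[10,10,10])

```text
time: 37.1
tool_pos: [485.9, -207.9, 27.5]
tcp_rot: [180.0, 0.7, 4.0]
ft_force: [-0.2, -0.1, -2.0]
finger_gap: 14.4
```

>>> jog_arm(offset=[[4,0,0],[4,0,0]], delta_rot=[[0,0,0],[0,0,0]], jaw=[10,10])

```text
time: 37.3
tool_pos: [492.0, -207.3, 26.6]
tcp_rot: [-180.0, 0.9, 4.0]
ft_force: [-12.6, -3.1, 1.8]
finger_gap: 14.8
```

```bash
python3 -c "
from wfit import *
snap('wrist','wrist22')
need([490,-207,28],4.2)
comp('wrist22',58,72,(380,560),(-200,-120),60)
wfit('wrist22',18,571,-160,4)
comp('wrist22',58,70,(560,650),(-180,-50))
"
```

```text
t 37.35 pos [ 492.2 -207.3   26.5] rot [-180.     0.9    4. ] F [-10.1  -2.4   2. ] gap 14.4
 turn(tool) [-0.04  0.91 -0.16]  offset now [-2.2 -0.4 -1.4]  offset after turn [-2.2 -0.4 -1.5]
wrist22 58 16828 [ 488.  -169.5] [70.2 45.3] 5.0 63.2 [255. 203.]
wrist22 58 360 [ 477.2 -197. ] [ 4.2 14. ] 81.2 66.5 [226. 272.]
wrist22 58 397 [ 504.6 -195.6] [14.5  4.9] 22.8 66.3 [287. 273.]
wrist22 58 114 [ 516.8 -199.2] [6.5 1.7] 4.1 69.7 [317. 287.]
wedge world [ 572.9 -159.4    2.9] cost 3599.0 of 8395 seat [-32.2 -33.3] rel yaw -1.3
wrist22 58 534 [ 580.6 -134.7] [ 4.5 21.2] 12.1 60.5 [506. 146.]
```

View pics/wrist22.png

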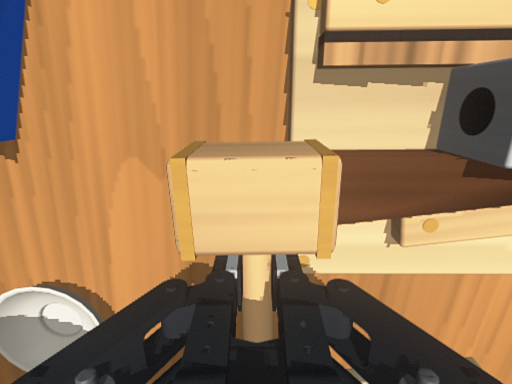

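>>> jog_arm(offset=[[-4,0,-2],[4,0,0],[5,0,0],[5,0,0]], delta_rot=[[0,0.9,0],[0,0,0],[0,0,0],[0,0,0]], jaw=[10,10,10,10])

```text
time: 37.75
tool_pos: [497.9, -206.7, 27.3]
tcp_rot: [-179.9, 0.5, 4.1]
ft_force: [-17.9, -3.9, 6.9]
finger_gap: 14.7
```

>>> jog_arm(offset=[[-5,0,-1]], delta_rot=[[0,0.5,0]], jaw=[10])

```text
time: 37.85
tool_pos: [493.5, -207.1, 28.4]
tcp_rot: [-179.9, 0.0, 4.1]
ft_force: [0.4, 0.0, -1.1]
finger_gap: 14.4
```

>>> jog_arm(offset=[[5,0,0],[5,0,0],[5,0,0]], delta_rot=[[0,0,0],[0,0,0],[0,0,0]], jaw=[10,10,10])

```text
time: 38.15
tool_pos: [502.7, -206.4, 26.6]
tcp_rot: [-179.8, 0.8, 4.1]
ft_force: [-21.7, -4.3, 6.3]
finger_gap: 14.3
```

```bash
python3 -c "
from wfit import *
snap('wrist','wrist23')
need([490,-207,28],4.2)
comp('wrist23',58,72,(380,560),(-200,-120),160)
"
```

```text
t 38.2 pos [ 502.8 -206.2   26.5] rot [-179.8    0.8    4.1] F [-19.6  -2.9   5. ] gap 14.6
 turn(tool) [-0.19  0.81 -0.06]  offset now [-12.8  -0.2  -1.4]  offset after turn [-12.8  -0.2  -1.5]
wrist23 58 16949 [ 497.9 -169. ] [70.3 45.3] 5.9 63.8 [253. 204.]
wrist23 58 367 [ 487.8 -196.6] [ 4.7 14.1] 80.7 66.5 [226. 272.]
wrist23 58 545 [ 519.7 -195.9] [21.9  8. ] 0.6 68.0 [293. 276.]
```

>>> jog_arm(offset=[[-8,0,-2],[-20,0,-3],[-20,0,-30],[0,0,-40],[0,0,-20],[0,0,0]], delta_rot=[[0,0.8,0],[0,0,0],[0,0,0],[0,0,0],[0,0,0],[0,0,0]], jaw=[10,10,10,10,10,10])

```text
time: 38.8
tool_pos: [457.2, -209.5, 124.9]
tcp_rot: [-179.8, -0.3, 4.1]
ft_force: [1.2, -1.7, -3.1]
finger_gap: 14.3
```

```bash
python3 -c "
from wfit import *
snap('scene','scene24');snap('side','side24')
need([466,-330,80],-10)
comp('scene24',58,70,(540,650),(-180,-50))
comp('scene17',58,70,(540,650),(-180,-50))
wfit('scene17',18,566,-160,4);wfit('scene24',18,583,-157,4)
crop('scene24','s24c',150,270,180,280,6)
"
```

```text
t 38.9 pos [ 455.8 -208.7  121.8] rot [-1.797e+02 -1.000e-01  4.100e+00] F [ 1.  -0.6 -2.3] gap 14.1
 turn(tool) [-0.33 -0.07 14.11]  offset now [  1.4 122.   41.2]  offset after turn [ 31.1 117.7  41.8]
scene24 58 229 [ 604.  -119.8] [44.9 39.7] 5.6 62.5 [197. 221.]
scene17 58 233 [ 603.8 -122.7] [45.3 40.2] 3.8 62.4 [196. 221.]
wedge world [ 567.8 -159.4    3.7] cost 10295.0 of 816 seat [-37.3 -32.9] rel yaw -0.5
wedge world [ 586.6 -156.5    3.8] cost 10299.0 of 972 seat [-18.4 -31.5] rel yaw -0.4
```

View pics/s24c.png

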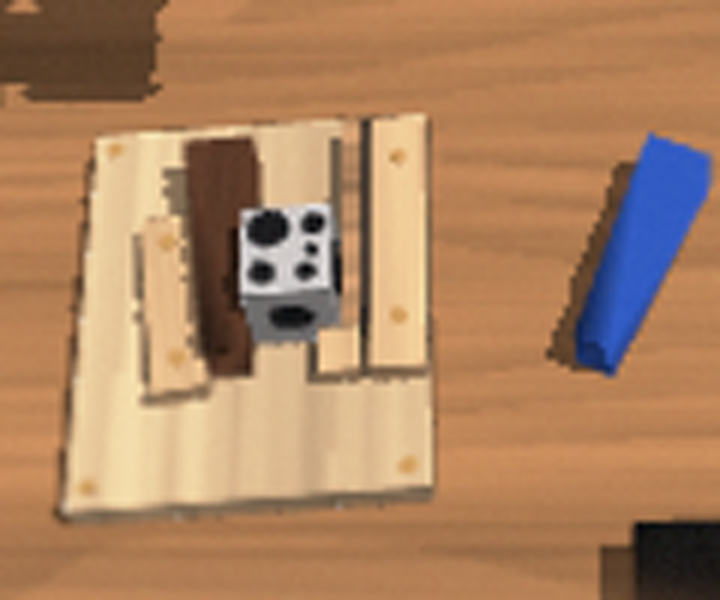

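>>> jog_arm(offset=[[30,5,-15],[35,5,-20],[35,0,-15],[0,0,0],[0,0,0]], delta_rot=[[-0.3,0,0],[0,0,0],[0,0,0],[0,0,0],[0,0,0]], jaw=[10,10,10,10,10])

```text
time: 39.4
tool_pos: [555.0, -207.7, 158.6]
tcp_rot: [-179.4, 0.8, 4.1]
ft_force: [0.2, 0.3, -2.9]
finger_gap: 14.5
```

```bash
python3 -c "
from wfit import *
snap('wrist','wrist25')
need([466,-330,80],-10)
comp('wrist25',58,70,(540,650),(-180,-50))
comp('wrist25',28,37,(480,720),(-240,-40))
comp('wrist25',13,23,(480,720),(-240,-40))
wfit('wrist25',18,584,-157,4)
"
```

```text
t 39.45 pos [ 554.8 -207.6  158.6] rot [-179.4    0.7    4.1] F [-0.4  1.5 -2. ] gap 14.2
 turn(tool) [-0.51  0.81 14.08]  offset now [-96.2 116.6  78.6]  offset after turn [-66.2 135.9  78.6]
wrist25 58 2865 [ 602.1 -122. ] [44.1 39.9] 4.3 63.2 [325.  97.]
wrist25 28 7155 [577.8 -88.7] [132.3  47.6] 3.1 32.2 [296.  51.]
wrist25 28 588 [ 637.6 -171.5] [33.  24.1] 16.0 32.1 [352. 154.]
wrist25 13 8774 [ 664.2 -138.6] [ 69.2 157.9] 4.9 17.0 [385. 114.]
wrist25 13 4589 [ 540.7 -117.7] [78.1 97. ] 4.3 17.3 [246.  98.]
wedge world [ 587.  -154.2    1.7] cost 4314.0 of 7052 seat [-17.8 -29.1] rel yaw -2.5
```

View pics/wrist25.png

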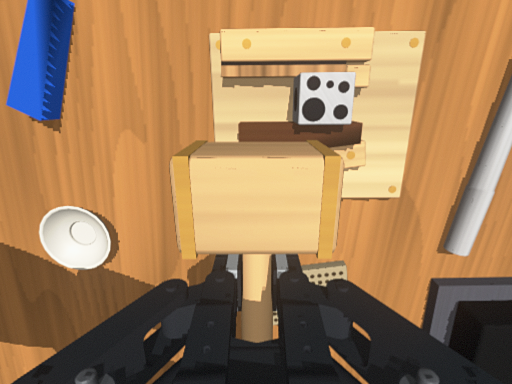

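>>> jog_arm(offset=[[-32,40,10],[-32,40,15],[-28,38,15],[0,15,15],[0,0,0],[0,0,0]], delta_rot=[[-0.5,0.8,6],[0,0,6],[0,0,3],[0,0,2],[0,0,0],[0,0,0]], jaw=[10,10,10,10,10,10])

```text
time: 40.05
tool_pos: [448.6, -334.1, 94.5]
tcp_rot: [-179.7, 0.4, -13.5]
ft_force: [0.2, 0.4, -3.3]
finger_gap: 14.6
```

```bash
python3 -c "
from wfit import *
need([455.5,-368.6,60],-14.1)"
```

```text
t 40.05 pos [ 448.6 -334.1   94.5] rot [-179.7    0.4  -13.5] F [ 0.2  0.4 -3.3] gap 14.6
 turn(tool) [-0.34  0.44  0.62]  offset now [15.  32.2 34.2]  offset after turn [15.1 31.8 34.5]
```

>>> jog_arm(offset=[[8,16,10],[7,16,15],[0,0,15],[0,0,0],[0,0,0]], delta_rot=[[-0.3,0.4,0.6],[0,0,0],[0,0,0],[0,0,0],[0,0,0]], jaw=[10,10,10,10,10])

```text
time: 40.55
tool_pos: [458.0, -364.5, 54.6]
tcp_rot: [-179.9, -0.0, -13.7]
ft_force: [0.3, -0.7, -1.8]
finger_gap: 14.5
```

```bash
python3 -c "
from wfit import *
need([455.5,-368.6,7],-14.1)"
```

```text
t 40.55 pos [ 458.  -364.5   54.6] rot [-179.9   -0.   -13.7] F [ 0.3 -0.7 -1.8] gap 14.5
 turn(tool) [-0.11 -0.03  0.45]  offset now [-1.5  4.6 47.6]  offset after turn [-1.5  4.6 47.6]
```

>>> jog_arm(offset=[[-1.5,4.5,12],[0,0,14],[0,0,10],[0,0,5],[0,0,0],[0,0,0]], delta_rot=[[0,0,0.4],[0,0,0],[0,0,0],[0,0,0],[0,0,0],[0,0,0]], jaw=[10,10,10,10,10,10])

```text
time: 41.15
tool_pos: [456.0, -366.8, 10.9]
tcp_rot: [-179.9, -0.0, -13.9]
ft_force: [0.3, 0.1, -2.2]
finger_gap: 14.6
```

>>> jog_arm(offset=[[0,0,2],[0,0,1.5],[0,0,1]], delta_rot=[[0,0,0],[0,0,0],[0,0,0]], jaw=[10,10,10])

```text
time: 41.45
tool_pos: [456.6, -367.5, 7.2]
tcp_rot: [-179.9, -0.1, -14.0]
ft_force: [0.5, 0.2, -1.8]
finger_gap: 14.5
```

>>> jog_arm(offset=[[0,0,1],[0,0,1]], delta_rot=[[0,0,0],[0,0,0]], jaw=[10,10])

```text
time: 41.65
tool_pos: [456.7, -368.0, 6.6]
tcp_rot: [-180.0, -0.1, -14.0]
ft_force: [-5.2, 4.0, 9.3]
finger_gap: 14.5
```

>>> jog_arm(offset=[[0,0,0],[0,0,0],[0,0,-15],[0,0,-40],[0,0,-40],[0,0,-30],[0,0,0],[0,0,0],[0,0,0],[0,0,0],[0,0,0],[0,0,0],[0,0,0],[0,0,0],[0,0,0],[0,0,0],[0,0,0],[0,0,0],[0,0,0]], delta_rot=[[0,0,0],[0,0,0],[0,0,0],[0,0,0],[0,0,0],[0,0,-8],[0,0,-8],[0,0,-8],[0,0,-8],[0,0,-8],[0,0,-8],[0,0,-8],[0,0,-8],[0,0,-8],[0,0,-8],[0,0,-8],[0,0,-8],[0,0,-6],[0,0,0]], jaw=[60,60,60,60,60,60,60,60,60,60,60,60,60,60,60,60,60,60,60])

```text
time: 43.55
tool_pos: [461.9, -372.3, 163.0]
tcp_rot: [178.7, 1.1, 92.3]
ft_force: [0.6, 0.0, 0.1]
finger_gap: 51.2
```

```bash
python3 -c "
from wfit import *
snap('wrist','wrist26')
need([476,200,140],90.1)"
```

```text
t 43.6 pos [ 462.  -372.4  163.2] rot [178.7   1.1  92.1] F [ 0.  -0.1 -0. ] gap 51.3
 turn(tool) [1.31 1.06 1.97]  offset now [571.8  34.3  13.2]  offset after turn [572.4  15.   23.2]
```

View pics/wrist26.png

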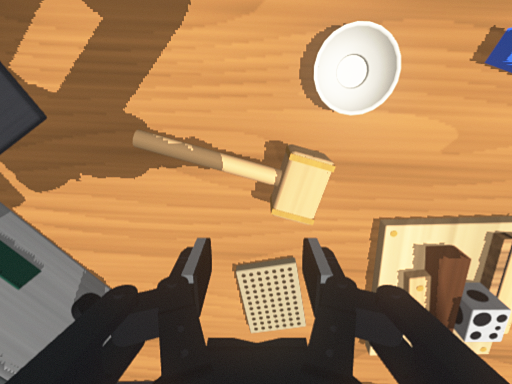

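>>> jog_arm(offset=[[45,1,0],[45,1,0],[45,1,0],[45,1,0],[45,1,0],[45,1,0],[45,1,0],[45,1,0],[45,1,0],[45,1,0],[45,1,0],[40,1,0],[0,0,0],[0,0,0]], delta_rot=[[1.3,1,2],[0,0,0],[0,0,0],[0,0,0],[0,0,0],[0,0,0],[0,0,0],[0,0,0],[0,0,0],[0,0,0],[0,0,0],[0,0,0],[0,0,0],[0,0,0]], jaw=[50,50,50,50,50,50,50,50,50,50,50,50,50,50])

```text
time: 45.0
tool_pos: [486.6, 181.6, 171.2]
tcp_rot: [179.1, 0.1, 86.8]
ft_force: [0.1, -0.5, 0.5]
finger_gap: 42.7
```

```bash
python3 -c "
from wfit import *
snap('wrist','wrist27')
need([482,273,80],90.1)
comp('wrist27',10,20,(400,560),(215,340))
comp('wrist27',32,45,(400,560),(225,340))
comp('wrist27',54,63,(400,560),(120,240))
"
```

```text
t 45.05 pos [486.7 181.3 171.3] rot [1.791e+02 1.000e-01 8.680e+01] F [0.  0.3 0.5] gap 42.4
 turn(tool) [ 0.9   0.11 -3.35]  offset now [ 91.4 -11.3  91. ]  offset after turn [91.7 -4.5 91.3]
wrist27 10 4918 [483.4 274.4] [113.9  62. ] 0.4 13.1 [341. 162.]
wrist27 32 672 [483.2 274.5] [49.4 15. ] 0.1 36.7 [348. 172.]
wrist27 54 1674 [476.7 185.7] [116.2  64.1] 0.7 57.1 [261. 171.]
```

View pics/wrist27.png

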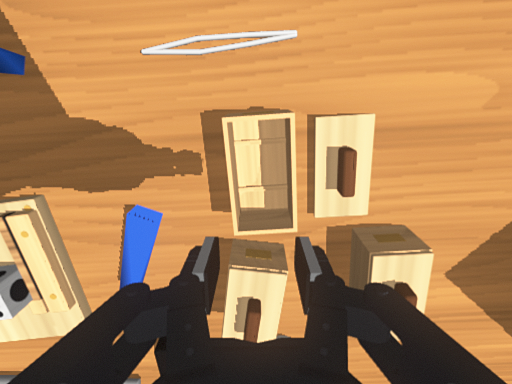

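>>> jog_arm(offset=[[30,-3,20],[30,-1,25],[30,0,20],[0,0,0],[0,0,0]], delta_rot=[[0.9,0,-3.3],[0,0,0],[0,0,0],[0,0,0],[0,0,0]], jaw=[50,50,50,50,50])

```text
time: 45.55
tool_pos: [488.4, 267.6, 106.7]
tcp_rot: [179.8, 0.1, 89.2]
ft_force: [0.3, 0.8, 0.3]
finger_gap: 42.3
```

```bash
python3 -c "
from wfit import *
need([483.5,274.9,15.5],90.3)
"
```

```text
t 45.55 pos [488.4 267.6 106.7] rot [1.798e+02 1.000e-01 8.920e+01] F [0.3 0.8 0.3] gap 42.3
 turn(tool) [ 0.25  0.15 -1.06]  offset now [ 7.4 -5.4 91.1]  offset after turn [ 7.3 -4.9 91.2]
```

>>> jog_arm(offset=[[7,-5,15],[0,-2,25],[0,-2,25],[0,0,10],[0,0,0],[0,0,0]], delta_rot=[[0.2,0.1,-1],[0,0,0],[0,0,0],[0,0,0],[0,0,0],[0,0,0]], jaw=[50,50,50,50,50,50])

```text
time: 46.15
tool_pos: [482.3, 270.8, 31.4]
tcp_rot: [179.7, -0.1, 89.9]
ft_force: [0.5, -0.2, 0.3]
finger_gap: 43.0
```

```bash
python3 -c "
from wfit import *
need([483.5,274.9,16],90.3)
"
```

```text
t 46.15 pos [482.3 270.8  31.4] rot [ 1.797e+02 -1.000e-01  8.990e+01] F [ 0.5 -0.2  0.3] gap 43.0
 turn(tool) [ 0.32 -0.08 -0.42]  offset now [ 4.1  1.1 15.4]  offset after turn [ 4.1  1.2 15.4]
```

>>> jog_arm(offset=[[4,0,8],[0,0,5],[0,0,2],[0,0,0],[0,0,0],[0,0,0],[0,0,0],[0,0,0],[0,0,0]], delta_rot=[[0.3,0,-0.4],[0,0,0],[0,0,0],[0,0,0],[0,0,0],[0,0,0],[0,0,0],[0,0,0],[0,0,0]], jaw=[50,50,50,50,10,10,10,10,10], newtons=60)

```text
time: 47.05
tool_pos: [485.6, 276.5, 19.5]
tcp_rot: [179.6, -0.2, 90.3]
ft_force: [0.5, -0.2, -0.2]
finger_gap: 13.0
```

```bash
python3 -c "
from wfit import *
need([483.5,274.9,16],90.3)
"
```

```text
t 47.05 pos [485.6 276.5  19.5] rot [179.6  -0.2  90.3] F [ 0.5 -0.2 -0.2] gap 13.0
 turn(tool) [ 0.36 -0.24  0.01]  offset now [-1.6 -2.2  3.5]  offset after turn [-1.6 -2.1  3.5]
```

>>> jog_arm(offset=[[0,0,-15],[0,0,-35],[0,0,-30],[0,0,-5],[-40,-3,0],[-40,-2,0],[-8,0,0],[0,0,0],[0,0,0]], delta_rot=[[0.3,0,0],[0,0,0],[0,0,0],[0,0,0],[0,0,0],[0,0,0],[0,0,0],[0,0,0],[0,0,0]], jaw=[10,10,10,10,10,10,10,10,10])

```text
time: 47.95
tool_pos: [478.5, 185.6, 103.0]
tcp_rot: [-179.8, -0.2, 90.4]
ft_force: [0.6, -0.8, -0.7]
finger_gap: 13.0
```

```bash
python3 -c "
from wfit import *
snap('wrist','wrist28')
need([479,185.7,75],90.7)
z=monitor.sense()['tool_pos'][2]
comp('wrist28',z-9,z-1,(400,560),(140,240))
comp('wrist28',z+16,z+24,(400,560),(140,240))
comp('wrist28',54,62,(400,560),(120,240),20)
"
```

```text
t 48.0 pos [478.5 185.9 102.9] rot [-179.8   -0.2   90.4] F [-0.7 -0.8 -0.4] gap 12.5
 turn(tool) [-0.21 -0.15 -0.29]  offset now [-0.2  0.6 27.9]  offset after turn [-0.2  0.5 27.9]
wrist28 93.90156500804622 10146 [461.1 184.7] [82.5 62.2] 0.4 97.3 [256. 194.]
wrist28 93.90156500804622 514 [526.  185.2] [24.3 15.9] 88.6 96.4 [256. 312.]
wrist28 118.90156500804622 2568 [476.8 184.5] [43.8 39.2] 39.3 120.9 [256. 261.]
wrist28 54 662 [421.8 184.9] [ 6.5 64.2] 0.3 57.2 [258. 139.]
```

View pics/wrist28.png

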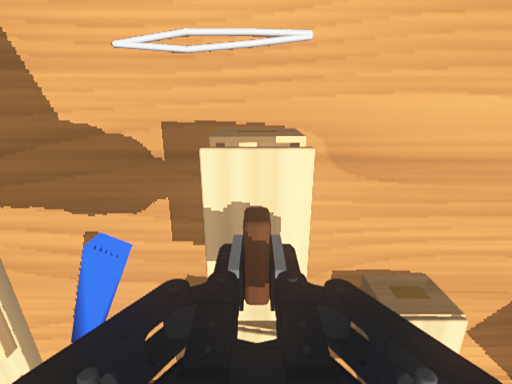

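>>> jog_arm(offset=[[0,0,10],[0,-1,10],[0,-1,3],[0,0,0],[0,0,0]], delta_rot=[[-0.2,0,-0.2],[0,0,0],[0,0,0],[0,0,0],[0,0,0]], jaw=[10,10,10,10,10])

```text
time: 48.5
tool_pos: [474.8, 188.7, 75.9]
tcp_rot: [-179.8, -0.1, 90.8]
ft_force: [-0.1, -0.5, -0.0]
finger_gap: 12.6
```

```bash
python3 -c "
from wfit import *
need([478.3,186.1,69.5],90.6)
"
```

```text
t 48.5 pos [474.8 188.7  75.9] rot [-1.798e+02 -1.000e-01  9.080e+01] F [-0.1 -0.5 -0. ] gap 12.6
 turn(tool) [-0.16 -0.14  0.24]  offset now [-2.6  3.4  6.4]  offset after turn [-2.6  3.4  6.4]
```

>>> jog_arm(offset=[[-2.6,3.4,0],[0,0,2],[0,0,3],[0,0,0]], delta_rot=[[-0.1,0,0.2],[0,0,0],[0,0,0],[0,0,0]], jaw=[10,10,10,10])

```text
time: 48.9
tool_pos: [479.4, 186.1, 71.3]
tcp_rot: [180.0, -0.2, 90.6]
ft_force: [-0.1, -0.4, -0.1]
finger_gap: 12.6
```

```bash
python3 -c "
from wfit import *
need([478.3,186.1,69.5],90.6)
"
```

```text
t 48.9 pos [479.4 186.1  71.3] rot [180.   -0.2  90.6] F [-0.1 -0.4 -0.1] gap 12.6
 turn(tool) [ 0.04 -0.17  0.02]  offset now [ 0.  -1.1  1.8]  offset after turn [ 0.  -1.1  1.8]
```

>>> jog_arm(offset=[[0,-0.6,1],[0,0,1],[0,0,0.5]], delta_rot=[[0,0,0],[0,0,0],[0,0,0]], jaw=[10,10,10])

```text
time: 49.2
tool_pos: [479.0, 186.1, 69.2]
tcp_rot: [179.9, -0.2, 90.6]
ft_force: [-4.1, -0.1, 5.7]
finger_gap: 12.7
```

Seated (5.7 N up). I release, retreat up and look at everything.

>>> jog_arm(offset=[[0,0,0],[0,0,0],[0,0,0],[0,0,-15],[0,0,-40],[0,0,-45],[0,0,-40],[0,0,0]], delta_rot=[[0,0,0],[0,0,0],[0,0,0],[0,0,0],[0,0,0],[0,0,0],[0,0,0],[0,0,0]], jaw=[50,50,50,50,50,50,50,50])

```text
time: 50.0
tool_pos: [477.5, 185.3, 217.1]
tcp_rot: [-180.0, -0.1, 90.6]
ft_force: [0.2, -0.9, -0.1]
finger_gap: 42.8
```

```bash
python3 -c "
from wfit import *
snap('wrist','wrist29');snap('scene','scene29')
need([530,-130,200],90.7)
comp('wrist29',60,70,(400,560),(120,240),100)
comp('scene29',58,70,(400,700),(120,380),100)
comp('scene29',58,70,(540,650),(-180,-50))
wfit('scene29',18,583,-157,4)
"
```

```text
t 50.1 pos [475.3 184.7 211.6] rot [-179.6   -0.    90.6] F [ 0.5 -0.1 -0.9] gap 42.9
 turn(tool) [-0.42 -0.05 -0.09]  offset now [-315.2   51.4   11. ]  offset after turn [-315.3   50.9   11.6]
wrist29 60 5046 [476.7 185.2] [113.3  62.1] 0.6 63.1 [257. 173.]
scene29 58 647 [480.2 187.7] [116.3  63.3] 0.6 62.6 [311. 184.]
scene29 58 842 [623.7 326.4] [118.9  63.9] 1.3 62.1 [370. 228.]
scene29 58 860 [634.9 168.7] [ 63.9 117.1] 80.2 62.4 [309. 233.]
scene29 58 236 [ 604.2 -119.9] [46.6 39.4] 4.8 62.6 [197. 221.]
wedge world [ 587.  -156.4    4.2] cost 10376.0 of 836 seat [-18.  -31.3] rel yaw 0.0
```

View pics/scene29.png

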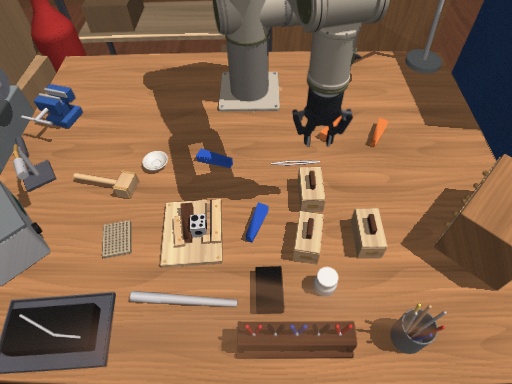

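View pics/wrist29.png

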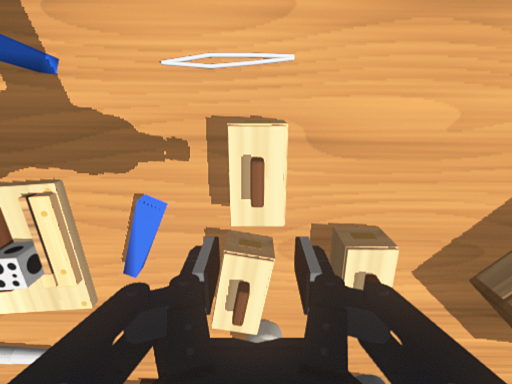

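>>> jog_arm(offset=[[-42,24,-5],[-42,24,0],[-42,24,0],[-42,24,0],[-42,24,0],[-42,24,0],[-42,24,0],[-20,12,0],[0,0,0],[0,0,0]], delta_rot=[[0,0,0],[0,0,0],[0,0,0],[0,0,0],[0,0,0],[0,0,0],[0,0,0],[0,0,0],[0,0,0],[0,0,0]], jaw=[80,80,80,80,80,80,80,80,80,80])

```text
time: 51.1
tool_pos: [655.9, -136.8, 195.2]
tcp_rot: [-178.1, -0.4, 90.9]
ft_force: [0.4, 0.7, -0.0]
finger_gap: 68.2
```

```bash
python3 -c "
from wfit import *
snap('wrist','wrist30')
need([530,-130,200],90.7)
comp('wrist30',58,70,(540,650),(-180,-50))
comp('wrist30',28,37,(480,720),(-240,-40))
comp('wrist30',13,23,(480,720),(-240,-40))
wfit('wrist30',18,584,-157,4)
crop('wrist30','w30c',140,380,80,280,3)
"
```

```text
t 51.15 pos [ 655.6 -136.4  195. ] rot [-178.1   -0.4   90.9] F [-1.1 -0.1 -1. ] gap 68.5
 turn(tool) [-1.94 -0.39  0.21]  offset now [   8.5 -125.5   -0.7]  offset after turn [   8.  -125.5   -5. ]
wrist30 58 1885 [ 601.8 -122.2] [43.9 40. ] 4.7 63.3 [272. 134.]
wrist30 28 4610 [577.4 -89.3] [132.5  46.9] 3.1 32.2 [306. 103.]
wrist30 28 1818 [ 609.6 -177. ] [89.7 25.1] 11.8 32.1 [219. 137.]
wrist30 13 14045 [ 601.1 -144. ] [195.  157.1] 4.5 17.2 [238. 124.]
wedge world [ 586.7 -156.5    4.4] cost 673.0 of 10542 seat [-18.3 -31.5] rel yaw 0.2
```

View pics/w30c.png

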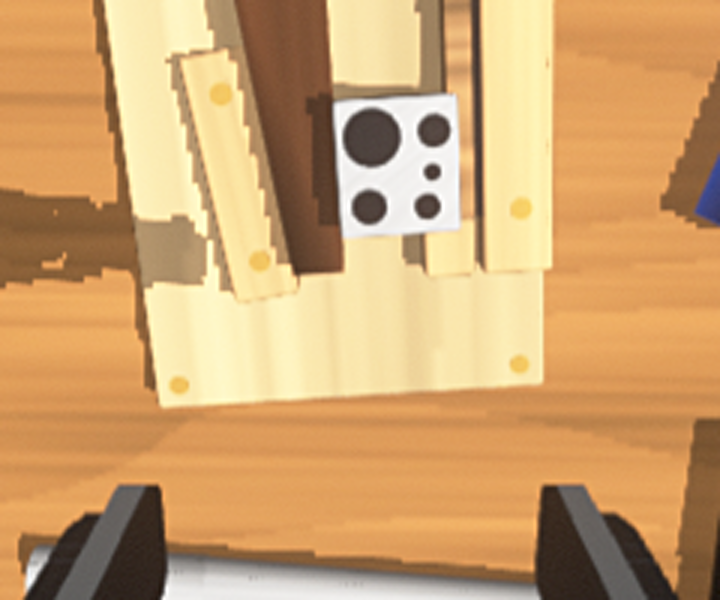

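```bash
python3 -c "
from wfit import *
p,d,m=load('scene29')
comp('scene29',36,50,(400,550),(-420,-250),30)
print(r.hand_in())"
```

```text
scene29 36 307 [ 450.9 -355.8] [47.  69.8] 76.7 42.4 [124. 181.]
the job is handed in; nothing more can be done
None
```

The block is wedged tight in the vice, the emptied box has its lid back on, and the job was handed in at about 51 s with the arm clear of everything.

- **Hefting:** I lifted two boxes. The first weighed about 2 N, so it was empty. The second weighed about 7.6 N, so it held the block. I did not lift or open the third box.
- **Wedging:** I set the block in the seat and slid the dark wooden wedge in thin end first. I then tapped it with the mallet, peaking at about 22 N, a little over the suggested 20 N.
- **Vice check:** The cork squeeze can only be inferred from the cameras, as there is no direct reading. The wedge sits at about x = -18 mm in the seat's frame, which means about 2 mm. The block's sideways shift suggests 2 to 2.7 mm. Neither changed in a look about 12 s after the last tap.
- **Boxes and mallet:** All three boxes are closed and upright. The box I lifted first reads about 3 mm from where it started. The mallet lies flat on the bench. In the last picture it is about 3 cm from where I laid it, with the robot not near, so this looks like the knock you said might happen.
- **Bench things:** The other things looked undisturbed in the last picture; I did not measure them again.

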